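# Clamp a brass rod in the jig and lock the fence

## Task

Lay the loose brass rod centrally across the two rubber ribs of the wooden jig, between its two steel fences, setting it down gently so that it lies still without touching either fence. Then push the sliding fence up until the rod is held snugly against the fixed fence. Finally lock the fence: push the T-bar knob round clockwise (seen from above) until it bites and the resistance rises sharply, then give it one eighth of a turn more and no further; leave everything else on the desk where it is.

Things in the scene. Friction and masses are not known exactly. Their poses are not given: they have to be found in the camera images.
- rod_mid (a point): Plain round brass rod, 20 mm diameter, 100 mm long, about 0.1 kg, lying on the desk at the start. This is its centre (on the axis, half-way along); its x axis runs along the rod. The rod may roll, so only its x axis is of use.
- jig: Fixed wooden jig board 100 x 260 x 12 mm, screwed to the desk. Origin on the desk surface in the jig's frame; x runs along the fences and along the rod as it should lie; y is the direction in which the sliding fence closes; z up. The board spans y -165 to +95 mm. The fixed steel fence (90 mm long, top at z 44 mm) has its working face at y +75 mm. The knob's upright axis is at x 0, y -130 mm.
- bed_mid (a point): Point on top of the ribs at the middle of the bed (jig x 0, y +27.5 mm, z 20 mm), axes as the jig's. Two rubber-topped ribs, 10 mm wide and 8 mm above the board, run along jig y at x = -28 and +28 mm, from y -19 to +75 mm; between them the board's top is at z 12 mm. A rod lying on the ribs has its centre at z 30 mm.
- fence_face (a point): Centre of the working face of the sliding steel fence (90 mm long, 14 mm thick, from z 14 to 44 mm), jig axes; 29 mm above the desk. A flat tongue 16 mm wide, top at z 21 mm, runs from its back to the lock block, with a foot 50 mm long, 11 mm deep and 26 mm above the desk where it joins the fence.
- fence_back (a point): Point on the middle of the sliding fence's back face (14 mm behind the working face), 36 mm above the desk: push here along jig +y.
- fence (a joint): Travel of the sliding fence along jig +y in m; at 0 its working face is at jig y -20 mm (gap to the fixed fence 95 mm); it meets the rod lying against the fixed fence at 0.075. It slides with about 3 N of friction and stays where it is left.
- knob_end (a point): Centre of one of the two 16 mm ball ends of the T-bar knob, 45 mm from the knob's axis and 72 mm above the desk (the other end is alike, opposite). The bar is 10 mm thick; the hub (26 mm across) tops out 84 mm above the desk. Push sideways on the bar with a closed gripper to turn it.
- knob (a joint): Turn of the knob relative to the dark collar under it, rad, growing clockwise from above: negative while loose (free turning, about 0.03 N m), 0 from the moment it bites. From then on the collar is dragged round with the knob, at about 0.33 N m (some 9 N at 36 mm from the axis). It does not spring back.
- collar_mark (a point): Small bright pip at the rim of the dark collar under the knob (collar 44 mm across, top 54 mm above the desk), 22 mm from the knob's axis. It stands still until the knob bites and then turns clockwise with it: its turn is the extra turn. An eighth of a turn moves it about 17 mm. Its x axis points outward from the knob's axis.
- eraser: Bystander: small black and white eraser 23x45x13 mm, origin under its centre.
- brass_weight: Bystander: brass weight with a knob, 28x28x31 mm, origin under its centre.
- pitch_block: Bystander: round dark block of pitch in a wooden ring, 52 mm across, 36 mm high, origin under its centre.
- tin_3: Bystander: small clear tin with a black lid, 40x40x23 mm, origin under its centre.
- wood_offcut: Bystander: wood offcut 50x58x26 mm, origin under its centre.
- salt_jar: Bystander: clear square jar with a blue lid, 46x45x64 mm, origin under its centre.

How it is judged:
By the outcome, as a careful person would: the job done as asked, in the order asked, and still so for the second after the job is handed in, with the robot touching nothing.
It also fails if it takes over 67 s, if anything falls off the work surface, if the arm or the gripper's body presses on something with over 40 N, if the wrist force passes 120 N, or if a joint passes its speed limit or range.

## Robot

A 6-joint arm with a two-finger parallel gripper is mounted at the origin on a cart in front of the work surface, level with it; the furniture and walls round the work are solid. World frame = base frame: x ahead of the robot, y to its left, z up, the work surface at z = 0. Lengths are in m, angles in rad, forces in N, time in s.
With the tool pointing down it reaches from about 0.3 to 0.85 m from the base axis. Payload 4.2 kg.
Tool frame: the origin (TCP) lies at the very end of the fingers, on their centre line; the grasp point (between the pads) lies 19 mm behind it (manip.hold_point_z is the distance from the TCP to the grasp point, in m); z points along the fingers, y is the direction in which the jaws open and shut (so a half turn about z gives the same grasp; the last joint's range is limited). The gripper opens to 91 mm and grips with 3 to 60 N. Pads are 32 mm wide; open, the fingers measure 118 mm over their backs; the gripper's body (76 mm by 178 mm) begins 60 mm behind the grasp point.
Start: joints at [1.329, 0.32, 1.565, -0, 1.257, -0.02], TCP at [0.126, 0.561, 0.214] pointing down, gripper open.
Joint ranges: [-3.11, 3.11], [-0.84, 2.01], [0.21, 2.61], [-1.34, 4.49], [0.05, 2.63], [-2.56, 2.56]. Speed limits (rad/s): [2.57, 2.57, 3.14, 3.14, 3.14, 3.14].

## Interface

Orientations are given as a 3x3 rotation matrix whose columns are the frame's x, y, z axes.
In Python, from plant import manip gives the robot as it stands.
- The arm moves only by the shell command python3 -m crank 'ROWS' [OPENING] [FORCE]. ROWS is JSON, one flat list of numbers, 4 for each row, row after row: the shift along the tool's x, y, z in cm, then the turn about the tool's z in rad. A call has 1 to 5 rows; each row shifts and turns the commanded pose from where the row before left it, along the tool's axes as they then stand; what a row does not reach is not made up. A row lasts 1/12 s, in which the tool goes at most 41.7 mm and 7.16 degrees, less where a joint would pass 70% of its speed; a pose out of reach is approached as far as the arm can. A call is refused whole if a number of a shift passes 4.17 or a number of a turn 0.125, either way. A call with a gripper value outside its range is refused whole. OPENING is the opening, from 0 (shut) to 1 (fully open), set as the call begins (- or left out, the last holds). The fingers move at their own pace and stop on an object; FORCE is the grip in N (left out, the last holds). Time passes only in rows, so rows that do not move let the fingers close. It gives the time, the measured TCP pose, the force and the opening at its end, in the units of the state.
- manip.state(): the state, without advancing time (a new reading comes with each control period).
- manip.read_camera(name): name is "scene" or "side" or "wrist"; returns a dict with "pixels" (384x512x3 uint8, blue, green, red), "fx", "fy", "cx", "cy" (pixels), "pose" (4x4, takes a point from camera to world coordinates); the wrist camera has in their place "tool_from_camera" (4x4, takes a point from camera to tool coordinates, whose origin is the TCP and whose axes are the flange's). Camera axes: x right, y up, looking along -z (the intrinsics and any distortion apply to the point x, -y, -z); pixel columns grow to the right and rows downward; lengths in m; the calibration is good to about 2 mm. The wrist camera is an equidistant fisheye: a pixel r from the principal point sees the ray r / f radians off the axis. A picture is of the moment at which its call begins: read the wrist's pose just before it. There is no depth.
- manip.finish_job(): hands the job in, once; it reports no verdict.
The state is a dict: "time": time; "joint_positions": joint angles; "joint_vel": joint speeds; "effort": joint torques, N m; "ee_pos": TCP position; "eef_rot": TCP orientation; "wrist_force": force on the tool from outside, world axes, zero at the start; "ft_torque": the same for the moment, N m; "gripper_width": opening from 0.0 (shut) to 1.0 (fully open).
Only numpy, scipy, OpenCV 4.12 (cv2) and the standard library are available. Lean on these libraries where they do the work, as an engineer would, in place of code of your own. Each camera call takes 0.05 s, during which the arm holds its last target. There are 200 camera calls.

## Working session

There is one attempt and no reset: what is moved stays moved. The work goes in short steps, Python scripts to look and compute and a shell command to move; the robot and the scene stay as the last step left them, time stands still between calls to the robot, and variables do not carry over. Pictures are saved under pics/ and viewed, about 8 in all and at most 12, crops included, and the job is handed in when it is done.

```bash
ls; mkdir -p pics; python3 - <<'E'
from plant import manip
import cv2,numpy as np
np.set_printoptions(precision=4,suppress=True)
print(manip.state(), manip.hold_point_z)
ims=[]
for n in("scene","side","wrist"):
    c=manip.read_camera(n); cv2.imwrite(f"pics/{n}0.png",c["pixels"])
    print(n,{k:v for k,v in c.items() if k!="pixels"})
E
```

```text
pics
{'time': 0.0, 'joint_positions': array([ 1.329 ,  0.3203,  1.5657, -0.    ,  1.2574, -0.02  ]), 'joint_vel': array([-0.0011,  0.0008, -0.0007, -0.0004, -0.0004, -0.0013]), 'effort': array([  0.0012, -41.2447, -23.1973,   0.0728,   0.0456,  -0.0002]), 'ee_pos': array([0.1264, 0.5604, 0.2131]), 'eef_rot': array([[-0.9755,  0.2199, -0.0004],
       [ 0.2199,  0.9755, -0.0017],
       [ 0.    , -0.0018, -1.    ]]), 'wrist_force': array([-0.5097, -0.6211,  0.6615]), 'ft_torque': array([-0.0386,  0.0251, -0.01  ]), 'gripper_width': 1.0012184336426706} 0.0188
scene {'fx': 389.6438219787756, 'fy': 389.6438219787756, 'cx': 258.93968875089587, 'cy': 196.33994020503624, 'pose': array([[-0.9947, -0.0438,  0.0933,  0.7597],
       [ 0.1029, -0.4744,  0.8743,  0.5684],
       [ 0.0059,  0.8792,  0.4763,  0.5013],
       [ 0.    ,  0.    ,  0.    ,  1.    ]])}
side {'fx': 385.35873908283486, 'fy': 385.35873908283486, 'cx': 263.5802424153448, 'cy': 195.09155591261265, 'pose': array([[-0.9995, -0.0298,  0.0115,  0.6724],
       [ 0.0235, -0.4412,  0.8971,  0.7274],
       [-0.0217,  0.8969,  0.4417,  0.5277],
       [ 0.    ,  0.    ,  0.    ,  1.    ]])}
wrist {'fx': 297.3186396354542, 'fy': 297.3186396354542, 'cx': 253.31596653195245, 'cy': 192.23059509360138, 'tool_from_camera': array([[-0.0009,  0.9717,  0.2364,  0.0667],
       [ 1.    ,  0.0008,  0.0003, -0.0007],
       [ 0.0001,  0.2364, -0.9717, -0.1707],
       [ 0.    ,  0.    ,  0.    ,  1.    ]])}
```

```bash
python3 - <<'E'
import cv2
for n in("scene","side"):
    i=cv2.imread(f"pics/{n}0.png"); cv2.imwrite(f"pics/{n}0b.png",cv2.resize(i,(800,600),interpolation=cv2.INTER_CUBIC))
E
```

```text
(no output)
```

View pics/scene0b.png

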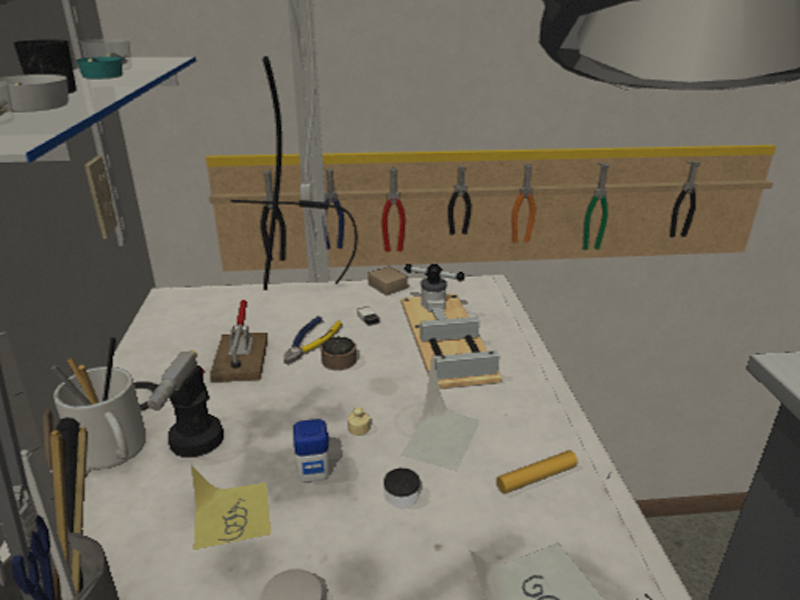

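View pics/side0b.png

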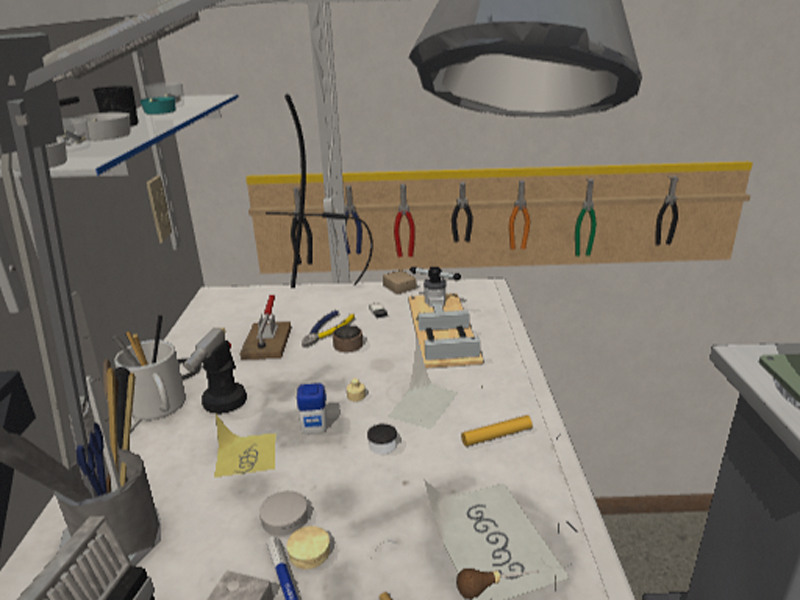

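```bash
cat > h.py <<'E'
import numpy as np,cv2
from plant import manip
np.set_printoptions(precision=4,suppress=True)
def ray(c,u,v,T=None):
    "pixel -> origin, dir in world; T = tool 4x4 for wrist"
    if T is None:
        d=np.array([(u-c["cx"])/c["fx"],-(v-c["cy"])/c["fy"],-1.]);P=c["pose"]
    else:
        a=np.array([u-c["cx"],-(v-c["cy"])])/c["fx"];r=np.hypot(*a)
        d=np.r_[a/r*np.sin(r),-np.cos(r)] if r>1e-9 else np.array([0,0,-1.]);P=T@c["tool_from_camera"]
    return P[:3,3],P[:3,:3]@d
def onz(c,u,v,z,T=None):
    o,d=ray(c,u,v,T);return o+d*(z-o[2])/d[2]
def proj(c,p,T=None):
    P=c["pose"] if T is None else T@c["tool_from_camera"]
    q=P[:3,:3].T@(np.asarray(p)-P[:3,3])
    if T is None: return np.array([c["cx"]-c["fx"]*q[0]/q[2],c["cy"]+c["fy"]*q[1]/q[2]])
    th=np.arctan2(np.hypot(q[0],q[1]),-q[2]);k=c["fx"]*th/np.hypot(q[0],q[1])
    return np.array([c["cx"]+k*q[0],c["cy"]-k*q[1]])
def tool(s):
    T=np.eye(4);T[:3,:3]=s["eef_rot"];T[:3,3]=s["ee_pos"];return T
def shift(s,target):
    "world target for TCP -> tool shift in cm"
    return 100*s["eef_rot"].T@(np.asarray(target)-s["ee_pos"])
E
python3 - <<'E'
from h import *
S=800/512
for n,R,J in(("scene",[(503,482),(573,462)],[(441,385),(501,381),(403,299),(455,295)]),("side",[(466,438),(530,424)],[(424,366),(482,362),(410,297),(460,294)])):
    c=manip.read_camera(n)
    for p in R: print(n,"rod",onz(c,p[0]/S,p[1]/S,.01))
    for p in J: print(n,"jig",onz(c,p[0]/S,p[1]/S,.012))
c=manip.read_camera("scene")
for nm,p,z in(("weight",(358,430),0),("tin",(402,500),0),("salt",(313,475),0),("pitch",(339,362),0),("eraser",(368,317),0),("offcut",(388,285),.013),("ballL",(408,268),.072),("ballR",(461,276),.072),("hub",(433,268),.084)):
    print(nm,onz(c,p[0]/S,p[1]/S,z))
E
```

```text
scene rod [0.5969 0.082  0.01  ]
scene rod [0.5086 0.0588 0.01  ]
scene jig [ 0.6375 -0.1022  0.012 ]
scene jig [ 0.5536 -0.1036  0.012 ]
scene jig [ 0.6637 -0.358   0.012 ]
scene jig [ 0.5715 -0.3646  0.012 ]
side rod [0.5959 0.0845 0.01  ]
side rod [0.5049 0.0589 0.01  ]
side jig [ 0.6447 -0.0963  0.012 ]
side jig [ 0.5505 -0.103   0.012 ]
side jig [ 0.6618 -0.3555  0.012 ]
side jig [ 0.5614 -0.3625  0.012 ]
weight [ 0.7534 -0.0335  0.    ]
tin [0.7099 0.0878 0.    ]
salt [0.8074 0.0403 0.    ]
pitch [ 0.7758 -0.1901  0.    ]
eraser [ 0.7263 -0.3216  0.    ]
offcut [ 0.6854 -0.4125  0.013 ]
ballL [ 0.6559 -0.3548  0.072 ]
ballR [ 0.573  -0.3161  0.072 ]
hub [ 0.6182 -0.3253  0.084 ]
```

```bash
python3 - <<'E'
import cv2,numpy as np
a=cv2.imread("pics/scene0.png")[0:120,300:512];b=cv2.imread("pics/side0.png")[0:120,220:432]
w=cv2.imread("pics/wrist0.png")
top=np.hstack([cv2.resize(x,(400,226),interpolation=cv2.INTER_CUBIC) for x in(a,b)])
w2=cv2.copyMakeBorder(cv2.resize(w,(490,368)),0,0,0,310,0)
cv2.imwrite("pics/m1.png",np.vstack([top,w2]))
E
```

```text
(no output)
```

View pics/m1.png

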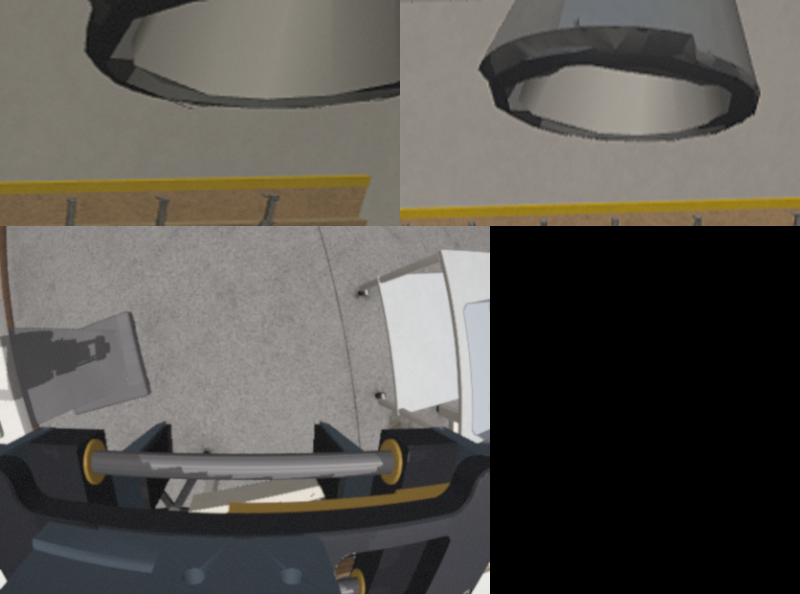

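```bash
python3 - <<'E'
from h import *
a=manip.read_camera("scene");b=manip.read_camera("side")
for p,q in(((346.6,23.8),(263.5,36)),((406,56.7),(286,67)),((427,55.6),(336.6,73)),((406,56.7),(310,71))):
    o1,d1=ray(a,*p);o2,d2=ray(b,*q)
    t=np.linalg.lstsq(np.c_[d1,-d2],o2-o1,rcond=None)[0]
    print(o1+d1*t[0],o2+d2*t[1])
E
```

```text
[0.6632 0.264  0.4767] [0.6622 0.2627 0.497 ]
[0.6419 0.3238 0.4626] [0.6415 0.3226 0.4715]
[0.5668 0.2095 0.4453] [0.5668 0.2093 0.4466]
[0.6076 0.2525 0.4513] [0.6074 0.2518 0.4563]
```

```bash
python3 -m crank '[-2.04,-2.55,0,0,-2.04,-2.55,0,0,-2.04,-2.55,0,0,-2.04,-2.55,0,0,-2.04,-2.55,0,0]' && python3 -m crank '[-2.04,-2.55,0,0,-2.04,-2.55,0,0,-2.04,-2.55,0,0,-2.04,-2.55,0,0,-2.04,-2.55,0,0]' && python3 -m crank '[-2.04,-2.55,0,0,-2.04,-2.55,0,0,-2.04,-2.55,0,0,-2.04,-2.55,0,0,-2.04,-2.55,0,0]' && python3 -m crank '[0,0,0,-0.12,0,0,0,-0.12,0,0,0,-0.12,0,0,0,-0.12]'
python3 - <<'E'
from h import *
s=manip.state();print(s["ee_pos"],s["eef_rot"],s["joint_positions"]); print(shift(s,[.54,.068,.20]))
E
```

```text
time: 0.82
ee_pos: [0.1983, 0.4127, 0.214]
eef_rot: [[-0.976, 0.219, 0.0], [0.219, 0.976, 0.0], [-0.0, 0.0, -1.0]]
wrist_force: [0.9, -0.8, 0.8]
gripper_width: 1.002
time: 1.23
ee_pos: [0.2697, 0.2659, 0.2142]
eef_rot: [[-0.976, 0.219, 0.001], [0.219, 0.976, 0.001], [-0.001, 0.001, -1.0]]
wrist_force: [1.4, 0.3, -0.3]
gripper_width: 1.002
time: 1.65
ee_pos: [0.3412, 0.119, 0.2143]
eef_rot: [[-0.976, 0.22, 0.001], [0.22, 0.976, 0.0], [-0.001, 0.001, -1.0]]
wrist_force: [0.4, 0.1, -0.9]
gripper_width: 1.001
time: 1.98
ee_pos: [0.341, 0.1201, 0.2141]
eef_rot: [[-0.966, -0.26, 0.0], [-0.26, 0.966, 0.0], [-0.0, 0.0, -1.0]]
wrist_force: [-0.3, 0.7, -0.5]
gripper_width: 0.997
[0.341  0.1201 0.2141] [[-0.9656 -0.2599  0.0003]
 [-0.2599  0.9656  0.0002]
 [-0.0004  0.0001 -1.    ]] [ 0.3067 -0.0249  1.9866  0.0001  1.1795 -1.5271]
[-17.8648 -10.2027   1.4123]
```

```bash
python3 -m crank '[-2.1,-1,0.3,0,-2.1,-1,0.3,0,-2.1,-1,0.3,0,-2.1,-1,0.3,0,-2.1,-1,0.3,0]' && python3 -m crank '[-2.1,-1,0.3,0,-2.1,-1,0.3,0,-2.1,-1,0.3,0,-2.1,-1,0.3,0,-2.1,-1,0.3,0]' && python3 -m crank '[0,0,0,0,0,0,0,0]'
python3 - <<'E'
from h import *
s=manip.state();T=tool(s);print(s["ee_pos"],s["eef_rot"],s["joint_vel"]); c=manip.read_camera("wrist");cv2.imwrite("pics/w1.png",c["pixels"]);np.save("T1.npy",T)
cv2.imwrite("pics/w1b.png",cv2.resize(c["pixels"],(800,600),interpolation=cv2.INTER_CUBIC))
E
```

```text
time: 2.4
ee_pos: [0.4562, 0.0987, 0.1989]
eef_rot: [[-0.967, -0.255, 0.0], [-0.255, 0.967, 0.0], [-0.0, 0.0, -1.0]]
wrist_force: [-0.6, -0.2, -0.1]
gripper_width: 1.0
time: 2.82
ee_pos: [0.5705, 0.0771, 0.1837]
eef_rot: [[-0.967, -0.255, -0.0], [-0.255, 0.967, 0.0], [-0.0, 0.0, -1.0]]
wrist_force: [0.1, 0.4, 0.3]
gripper_width: 1.001
time: 2.98
ee_pos: [0.5698, 0.0772, 0.1832]
eef_rot: [[-0.967, -0.255, -0.001], [-0.255, 0.967, 0.0], [0.001, 0.0, -1.0]]
wrist_force: [-1.5, 0.9, 0.7]
gripper_width: 1.002
[0.5698 0.0772 0.1832] [[-0.967  -0.2546 -0.0013]
 [-0.2546  0.967   0.    ]
 [ 0.0013  0.0004 -1.    ]] [ 0.0114 -0.0353  0.0339  0.0037  0.0118  0.0015]
```

View pics/w1b.png

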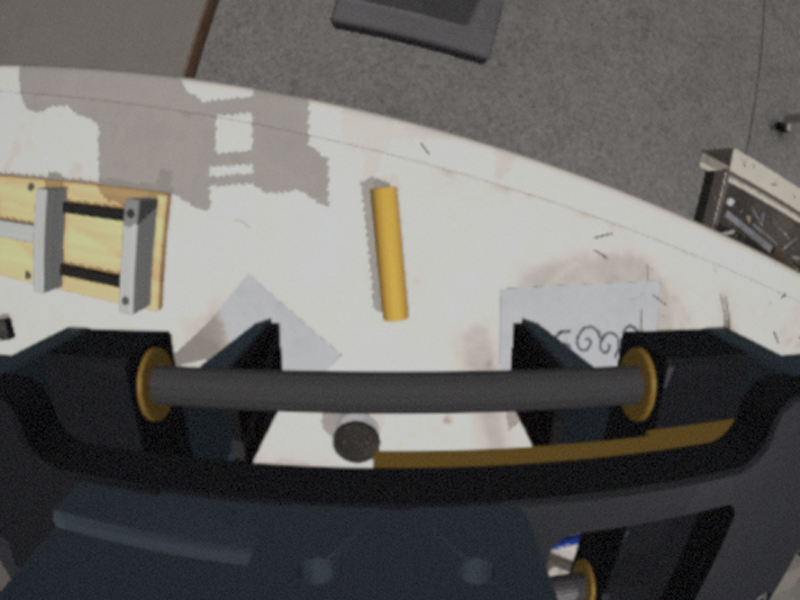

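```bash
python3 - <<'E'
from h import *
T=np.load("T1.npy");c=manip.read_camera("wrist");S=800/512
P=[onz(c,u/S,v/S,.012,T) for u,v in((384.5,187),(396,319))]
print(P,np.linalg.norm(P[1]-P[0]),np.mean(P,0)); d=P[1]-P[0];print("ang",np.arctan2(d[1],d[0]))
s=manip.state();print(shift(s,np.r_[np.mean(P,0)[:2],.006]),"tool x ang",np.arctan2(-s["eef_rot"][1,0],-s["eef_rot"][0,0]))
for u,v in((169,195),(161,309)): print("jig",onz(c,u/S,v/S,.012,T))
for u,v in((154,198),(146,312),(127,196),(121,313),(64,188),(58,290),(38,188),(34,292)): print("fence",onz(c,u/S,v/S,.044,T))
E
```

```text
[array([0.5052, 0.0512, 0.012 ]), array([0.5995, 0.0846, 0.012 ])] 0.10004142459789092 [0.5524 0.0679 0.012 ]
ang 0.3405759831127592
[ 1.7948 -0.5168 17.7833] tool x ang 0.2582321944877594
jig [ 0.5479 -0.1147  0.012 ]
jig [ 0.6422 -0.1066  0.012 ]
fence [ 0.5484 -0.1106  0.044 ]
fence [ 0.6354 -0.1041  0.044 ]
fence [ 0.5514 -0.1349  0.044 ]
fence [ 0.6426 -0.1274  0.044 ]
fence [ 0.5559 -0.2003  0.044 ]
fence [ 0.6408 -0.1962  0.044 ]
fence [ 0.5605 -0.2312  0.044 ]
fence [ 0.6501 -0.2259  0.044 ]
```

```bash
python3 -m crank '[0.9,-0.2,1.8,0,0.9,-0.2,1.8,0,0,0,2.4,-0.08,0,0,2.4,0,0,0,2.4,0]' && python3 -m crank '[0,0,2.4,0,0,0,2,0,0,0,1.2,0,0,0,0.8,0,0,0,0,0]' 0.6 && python3 -m crank '[0,0,0.4,0,0,0,0.3,0,0,0,0,0]'
```

```text
time: 3.5
ee_pos: [0.5521, 0.0692, 0.076]
eef_rot: [[-0.943, -0.332, 0.001], [-0.332, 0.943, 0.0], [-0.001, -0.0, -1.0]]
wrist_force: [0.1, -0.2, 0.1]
gripper_width: 0.999
time: 3.92
ee_pos: [0.5514, 0.0691, 0.011]
eef_rot: [[-0.943, -0.332, -0.003], [-0.332, 0.943, -0.0], [0.003, 0.001, -1.0]]
wrist_force: [0.8, -1.2, -0.4]
gripper_width: 0.667
time: 4.17
ee_pos: [0.5532, 0.0691, 0.0054]
eef_rot: [[-0.943, -0.332, 0.001], [-0.332, 0.943, 0.0], [-0.001, -0.0, -1.0]]
wrist_force: [0.0, -0.5, 0.3]
gripper_width: 0.604
```

```bash
python3 - <<'E'
from h import *
s=manip.state();T=tool(s);print(s["ee_pos"],s["eef_rot"]); c=manip.read_camera("wrist");cv2.imwrite("pics/w2.png",c["pixels"]);np.save("T2.npy",T)
cv2.imwrite("pics/w2b.png",cv2.resize(c["pixels"][100:330,130:385],(800,720),interpolation=cv2.INTER_CUBIC)[:600])
E
```

```text
[0.5532 0.0691 0.0054] [[-0.9433 -0.3318  0.0009]
 [-0.3318  0.9433  0.0002]
 [-0.0009 -0.0001 -1.    ]]
```

View pics/w2b.png

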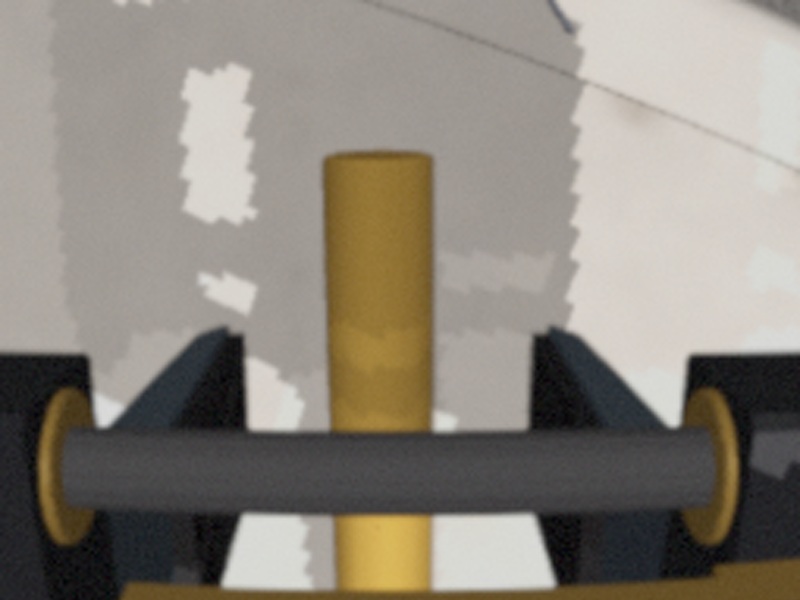

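```bash
python3 - <<'E'
from h import *
T=np.load("T2.npy");c=manip.read_camera("wrist")
p=onz(c,250.5,149.5,.02,T);print(p,T[:3,:3].T@(p-T[:3,3]))
p=onz(c,250.5,149,.01,T);print(p,T[:3,:3].T@(p-T[:3,3]))
E
python3 -m crank '[0,0,0.2,0,0,0,0,0,0,0,0,0,0,0,0,0,0,0,0,0]' 0 15 && python3 -m crank '[0,0,0,0,0,0,0,0,0,0,0,0,0,0,0,0]' && python3 -m crank '[0,0,-0.6,0,0,0,-1.5,0,0,0,-2,0,0,0,-2,0,0,0,-2,0]' && python3 -m crank '[0,0,-2,0,0,0,-2,0,0,0,-1.5,0,0,0,0,0]'
```

```text
[0.5046 0.05   0.02  ] [ 0.0522 -0.0018 -0.0147]
[0.5053 0.0502 0.01  ] [ 0.0515 -0.0019 -0.0047]
time: 4.68
ee_pos: [0.5531, 0.069, 0.003]
eef_rot: [[-0.943, -0.332, 0.0], [-0.332, 0.943, 0.0], [-0.0, 0.0, -1.0]]
wrist_force: [0.6, 0.3, -0.8]
gripper_width: 0.264
time: 5.02
ee_pos: [0.5531, 0.0689, 0.003]
eef_rot: [[-0.943, -0.332, 0.0], [-0.332, 0.943, 0.0], [-0.0, -0.0, -1.0]]
wrist_force: [0.3, -1.4, 0.2]
gripper_width: 0.212
time: 5.43
ee_pos: [0.5526, 0.069, 0.0849]
eef_rot: [[-0.943, -0.332, -0.001], [-0.332, 0.943, 0.0], [0.001, 0.0, -1.0]]
wrist_force: [0.7, 0.8, -1.4]
gripper_width: 0.216
time: 5.77
ee_pos: [0.555, 0.0693, 0.1425]
eef_rot: [[-0.943, -0.332, 0.007], [-0.332, 0.943, 0.001], [-0.007, -0.001, -1.0]]
wrist_force: [1.0, 0.5, -0.6]
gripper_width: 0.214
```

```bash
python3 -m crank '[0,0,0,0.12,0,0,0,0.12,0,0,0,0.025,-0.8,-3,0,0,-0.8,-3.8,0,0]' && python3 -m crank '[-0.8,-3.8,0,0,-0.8,-3.8,0,0,-0.8,-3.8,0,0,-0.8,-3.8,0,0,-0.8,-3.5,0,0]' && python3 -m crank '[0,0,0,0,0,0,0,0,0,0,0,0]'
python3 - <<'E'
from h import *
s=manip.state();T=tool(s);print(s["ee_pos"],s["eef_rot"],s["joint_vel"]); c=manip.read_camera("wrist");cv2.imwrite("pics/w3.png",c["pixels"]);np.save("T3.npy",T)
cv2.imwrite("pics/w3b.png",cv2.resize(c["pixels"],(800,600),interpolation=cv2.INTER_CUBIC))
E
```

```text
time: 6.18
ee_pos: [0.5731, 0.0038, 0.1379]
eef_rot: [[-0.997, -0.077, -0.002], [-0.077, 0.997, 0.001], [0.002, 0.001, -1.0]]
wrist_force: [0.3, 0.1, -0.8]
gripper_width: 0.218
time: 6.6
ee_pos: [0.6271, -0.1833, 0.1375]
eef_rot: [[-0.997, -0.073, -0.002], [-0.073, 0.997, 0.001], [0.002, 0.001, -1.0]]
wrist_force: [0.9, 1.9, -1.0]
gripper_width: 0.216
time: 6.85
ee_pos: [0.6266, -0.1806, 0.1376]
eef_rot: [[-0.997, -0.073, -0.003], [-0.073, 0.997, 0.002], [0.003, 0.002, -1.0]]
wrist_force: [-0.1, -0.6, -1.9]
gripper_width: 0.211
[ 0.6266 -0.1806  0.1376] [[-0.9974 -0.0726 -0.0027]
 [-0.0726  0.9974  0.0016]
 [ 0.0025  0.0018 -1.    ]] [ 0.0254 -0.0147  0.0069 -0.0014  0.0009 -0.0026]
```

View pics/w3b.png

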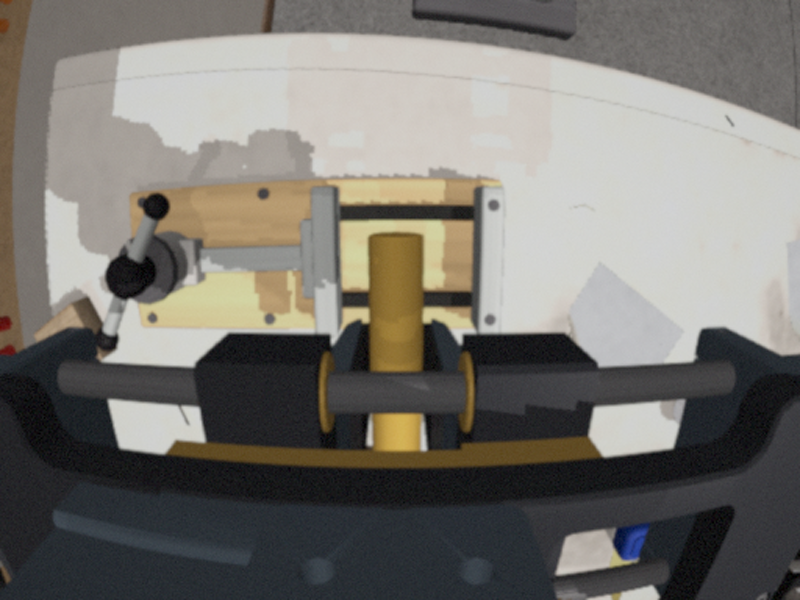

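```bash
python3 - <<'E'
import cv2
i=cv2.imread("pics/w3.png")[105:225,60:330]
cv2.imwrite("pics/w3c.png",cv2.resize(i,None,fx=2.96,fy=2.96,interpolation=cv2.INTER_CUBIC))
E
```

```text
(no output)
```

View pics/w3c.png

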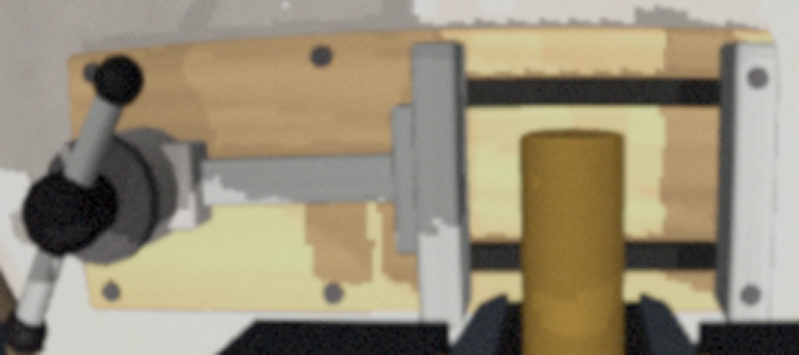

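```bash
cat > fit.py <<'E'
from h import *
from scipy.optimize import least_squares
T=np.load("T3.npy");c=manip.read_camera("wrist")
px=lambda p:np.array([60+p[0]/2.96,105+p[1]/2.96])
obs=[((-.05,-.165,.012),(69,57)),((.05,-.165,.012),(94,307)),((-.05,.095,.012),(771,30)),((-.045,.075,.044),(736,45)),((0,-.130,.084),(69,212))]
def W(q,p):
    C,S=np.cos(q[2]),np.sin(q[2]);return np.array([q[0]+C*p[0]-S*p[1],q[1]+S*p[0]+C*p[1],p[2]])
f=lambda q:np.ravel([proj(c,W(q,o),T)-px(p) for o,p in obs])
r=least_squares(f,[.605,-.205,.07],loss="soft_l1");q=r.x;np.save("jig.npy",q)
if __name__=="__main__":
    print("jig",q,"\n",f(q).reshape(-1,2))
    print("bed",W(q,(0,.0275,.02)),"fback",W(q,(0,-.034,.036)),"knob",W(q,(0,-.13,.07)))
    for n,p in(("b1",(119,80)),("b2",(25,335))): 
        w=onz(c,*px(p),.072,T);k=W(q,(0,-.13,.072));print(n,w,w-k,np.linalg.norm(w-k),"ang",np.degrees(np.arctan2(*(w-k)[1::-1])))
    Rz=np.array([[np.cos(q[2]),-np.sin(q[2])],[np.sin(q[2]),np.cos(q[2])]])
    for p in((414,44),(458,44),(421,320),(461,320),(775,46),(728,322)):
        w=onz(c,*px(p),.044,T);print("fence jig xy",Rz.T@(w[:2]-q[:2]))
    w=onz(c,*px((572,131)),.163,T);print("rod end tool", T[:3,:3].T@(w-T[:3,3]))
    print("rod wide", [T[:3,:3].T@(onz(c,*px(p),.145,T)-T[:3,3]) for p in((521,138),(624,138),(523,330),(624,330))])
E
python3 fit.py
```

```text
jig [ 0.6038 -0.2069  0.0721] 
 [[-0.7817 -1.6471]
 [-1.435   0.8273]
 [ 3.2972  0.1816]
 [ 1.7022 -0.8088]
 [-6.7355  2.1914]]
bed [ 0.6018 -0.1795  0.02  ] fback [ 0.6063 -0.2408  0.036 ] knob [ 0.6132 -0.3366  0.07  ]
b1 [ 0.5731 -0.3178  0.072 ] [-0.0401  0.0188  0.    ] 0.04429332857977064 ang 154.86226092317432
b2 [ 0.6556 -0.3584  0.072 ] [ 0.0424 -0.0218  0.    ] 0.04770298488115027 ang -27.235766047739837
fence jig xy [-0.0445 -0.0234]
fence jig xy [-0.0442 -0.01  ]
fence jig xy [ 0.0419 -0.0239]
fence jig xy [ 0.0418 -0.0111]
fence jig xy [-0.0443  0.0856]
fence jig xy [0.0427 0.0738]
rod end tool [ 0.0532 -0.0006 -0.0253]
rod wide [array([ 0.0502, -0.0101, -0.0073]), array([ 0.0502,  0.0091, -0.0073]), array([ 0.0127, -0.0102, -0.0074]), array([ 0.0127,  0.0095, -0.0074])]
```

```bash
sed -i 's/((0,-.130,.084),(69,212))/((0,-.130,.072),(72,207.5))/' fit.py; python3 fit.py; python3 - <<'E'
from fit import *
s=manip.state();R=s["eef_rot"]
b=W(q,(0,.0285,.03)); 
t=b+R@np.array([-.0015,.0004,.007]); print(b,t,shift(s,t),q[2]-np.arctan2(-R[1,0],-R[0,0]))
E
```

```text
jig [ 0.6039 -0.2073  0.0727] 
 [[-1.0774 -1.4383]
 [-1.6633  0.9852]
 [ 2.8928  0.2045]
 [ 1.2436 -0.765 ]
 [-1.2179  1.3398]]
bed [ 0.6019 -0.1799  0.02  ] fback [ 0.6064 -0.2412  0.036 ] knob [ 0.6134 -0.337   0.07  ]
b1 [ 0.5731 -0.3178  0.072 ] [-0.0403  0.0192  0.    ] 0.04463969946344376 ang 154.53665943238835
b2 [ 0.6556 -0.3584  0.072 ] [ 0.0422 -0.0215  0.    ] 0.04734907002890179 ang -26.94431341578953
fence jig xy [-0.0446 -0.023 ]
fence jig xy [-0.0443 -0.0096]
fence jig xy [ 0.0418 -0.0236]
fence jig xy [ 0.0417 -0.0107]
fence jig xy [-0.0444  0.086 ]
fence jig xy [0.0426 0.0741]
rod end tool [ 0.0532 -0.0006 -0.0253]
rod wide [array([ 0.0502, -0.0101, -0.0073]), array([ 0.0502,  0.0091, -0.0073]), array([ 0.0127, -0.0102, -0.0074]), array([ 0.0127,  0.0095, -0.0074])]
[ 0.6019 -0.1789  0.03  ] [ 0.6033 -0.1784  0.023 ] [ 2.3686  0.3135 11.5886] -0.002181223478803368
```

```bash
python3 -m crank '[1.2,0.15,0,0,1.2,0.15,1,0,0,0,1.5,0,0,0,1.5,0,0,0,1.5,0]' && python3 -m crank '[0,0,1.5,0,0,0,1,0,0,0,0.5,0,0,0,0,0,0,0,0,0]' 
python3 - <<'E'
from h import *
s=manip.state();T=tool(s);print(s["ee_pos"],shift(s,[.6033,-.1784,.023])); c=manip.read_camera("wrist");cv2.imwrite("pics/w4.png",c["pixels"]);np.save("T4.npy",T)
cv2.imwrite("pics/w4b.png",cv2.resize(c["pixels"][80:300,100:400],(800,587),interpolation=cv2.INTER_CUBIC))
E
```

```text
time: 7.47
ee_pos: [0.6033, -0.1789, 0.084]
eef_rot: [[-0.997, -0.075, 0.001], [-0.075, 0.997, -0.0], [-0.001, -0.0, -1.0]]
wrist_force: [0.7, 0.4, -0.9]
gripper_width: 0.219
time: 7.88
ee_pos: [0.6037, -0.1798, 0.0543]
eef_rot: [[-0.997, -0.074, 0.001], [-0.074, 0.997, -0.0], [-0.001, -0.0, -1.0]]
wrist_force: [1.0, 0.2, -1.5]
gripper_width: 0.212
[ 0.6037 -0.1798  0.0543] [0.0357 0.141  3.1349]
```

View pics/w4b.png

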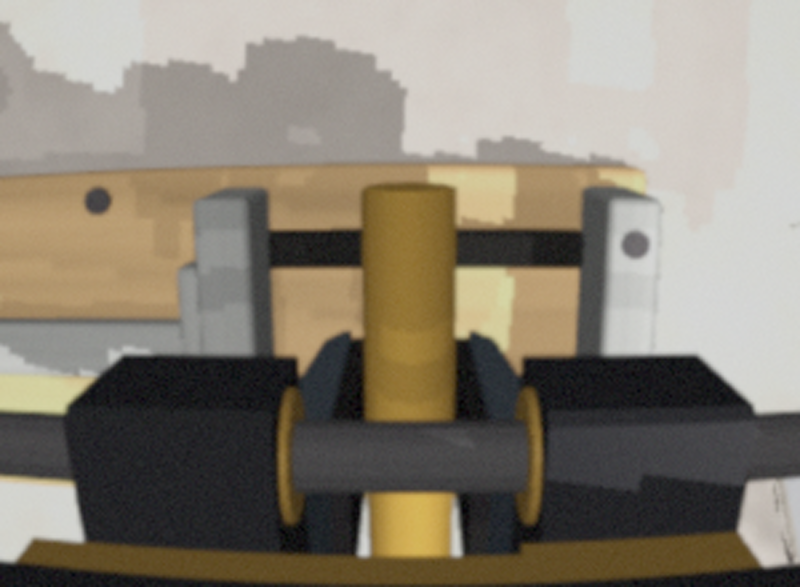

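```bash
python3 - <<'E'
from fit import *
T=np.load("T4.npy");q=np.load("jig.npy");C,S=np.cos(q[2]),np.sin(q[2]);R=np.array([[C,-S],[S,C]])
for n,p,z in(("rodend top",(409,186),.0713),("board edge",(409,166),.012),("rib up",(315,231),.02),("rib lo",(315,266),.02),("slide in",(250,188),.044),("fixed in",(607,188),.044),("rod L",(363,190),.0613),("rod R",(456,190),.0613)):
    w=onz(c,100+p[0]/2.667,80+p[1]/2.667,z,T);print(n,R.T@(w[:2]-q[:2]))
E
```

```text
rodend top [-0.0503  0.0269]
board edge [-0.05    0.0269]
rib up [-0.0337  0.0022]
rib lo [-0.0243  0.002 ]
slide in [-0.0476 -0.0099]
fixed in [-0.0478  0.0731]
rod L [-0.0486  0.0174]
rod R [-0.0486  0.0366]
```

```bash
python3 -m crank '[0,0.14,0.8,0,0,0,0.8,0,0,0,0.7,0,0,0,0.3,0,0,0,0,0]' && python3 -m crank '[0,0,0.2,0,0,0,0.1,0,0,0,0,0,0,0,0,0]' && python3 -m crank '[0,0,0.1,0,0,0,0,0,0,0,0,0]'
```

```text
time: 8.4
ee_pos: [0.6024, -0.1783, 0.0264]
eef_rot: [[-0.997, -0.073, -0.003], [-0.073, 0.997, 0.001], [0.002, 0.001, -1.0]]
wrist_force: [-1.3, -0.5, -0.4]
gripper_width: 0.218
time: 8.73
ee_pos: [0.6034, -0.1787, 0.0251]
eef_rot: [[-0.997, -0.073, 0.0], [-0.073, 0.997, 0.0], [-0.0, -0.0, -1.0]]
wrist_force: [0.5, 0.5, -0.7]
gripper_width: 0.215
time: 8.98
ee_pos: [0.6033, -0.1786, 0.024]
eef_rot: [[-0.997, -0.073, 0.0], [-0.073, 0.997, 0.0], [-0.0, 0.0, -1.0]]
wrist_force: [-0.1, -0.9, -1.3]
gripper_width: 0.21
```

Feel for contact in half-millimetre steps.

```bash
for i in 1; do python3 -m crank '[0,0,0.05,0,0,0,0,0,0,0,0,0]'; python3 -m crank '[0,0,0.05,0,0,0,0,0,0,0,0,0]'; python3 -m crank '[0,0,0.05,0,0,0,0,0,0,0,0,0]'; done
```

```text
time: 9.23
ee_pos: [0.6033, -0.1786, 0.0234]
eef_rot: [[-0.997, -0.073, -0.0], [-0.073, 0.997, 0.0], [-0.0, 0.0, -1.0]]
wrist_force: [-0.7, -0.6, -1.5]
gripper_width: 0.216
time: 9.48
ee_pos: [0.6034, -0.1786, 0.023]
eef_rot: [[-0.997, -0.073, 0.0], [-0.073, 0.997, 0.0], [-0.0, 0.0, -1.0]]
wrist_force: [-0.4, 0.3, -1.4]
gripper_width: 0.218
time: 9.73
ee_pos: [0.6034, -0.1786, 0.0229]
eef_rot: [[-0.997, -0.073, 0.0], [-0.073, 0.997, -0.0], [-0.0, -0.0, -1.0]]
wrist_force: [-1.1, 0.1, 4.2]
gripper_width: 0.217
```

```bash
python3 -m crank '[0,0,0,0,0,0,0,0,0,0,0,0]' 0.25; python3 -m crank '[0,0,0,0,0,0,0,0,0,0,0,0,0,0,0,0]' 0.34; python3 -m crank '[0,0,-0.2,0,0,0,-0.5,0,0,0,-0.8,0,0,0,-1,0,0,0,-1.5,0]' && python3 -m crank '[0,0,-2,0,0,0,-2.5,0,0,0,-2,0,0,0,-1,0,0,0,0,0]'
python3 - <<'E'
from h import *
s=manip.state();T=tool(s);print(s["ee_pos"],s["joint_vel"]); c=manip.read_camera("wrist");cv2.imwrite("pics/w5.png",c["pixels"]);np.save("T5.npy",T)
cv2.imwrite("pics/w5b.png",cv2.resize(c["pixels"][80:260,60:360],(800,480),interpolation=cv2.INTER_CUBIC))
E
```

```text
time: 9.98
ee_pos: [0.6033, -0.1786, 0.0222]
eef_rot: [[-0.997, -0.073, -0.0], [-0.073, 0.997, 0.0], [0.0, 0.0, -1.0]]
wrist_force: [-0.5, -0.0, 0.6]
gripper_width: 0.25
time: 10.32
ee_pos: [0.6033, -0.1786, 0.0223]
eef_rot: [[-0.997, -0.073, -0.0], [-0.073, 0.997, 0.0], [0.0, 0.0, -1.0]]
wrist_force: [-0.2, 0.3, 0.8]
gripper_width: 0.341
time: 10.73
ee_pos: [0.6028, -0.1785, 0.0629]
eef_rot: [[-0.997, -0.073, -0.001], [-0.073, 0.997, 0.0], [0.001, 0.001, -1.0]]
wrist_force: [0.6, -0.0, -0.1]
gripper_width: 0.342
time: 11.15
ee_pos: [0.605, -0.1792, 0.1411]
eef_rot: [[-0.997, -0.073, 0.006], [-0.073, 0.997, -0.002], [-0.006, -0.002, -1.0]]
wrist_force: [0.6, -0.4, -0.3]
gripper_width: 0.344
[ 0.605  -0.1792  0.1411] [-0.0005  0.0377  0.0594 -0.0004 -0.0321 -0.0004]
```

View pics/w5b.png

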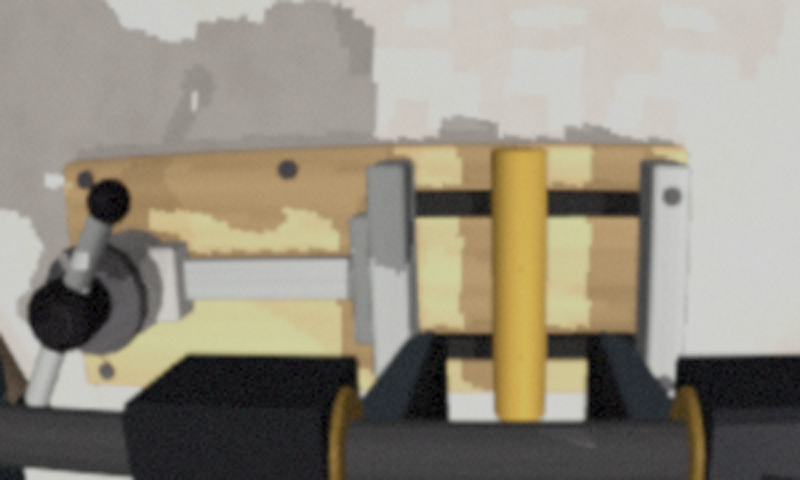

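```bash
python3 -m crank '[0,0,0,0,0,-1.5,0,0,0,-2,0,0,0,-2,0,0,0,-2,0,0]' 0 20 && python3 -m crank '[0,0,0,0,0,0,0,0]'; python3 - <<'E'
from fit import *
q=np.load("jig.npy");s=manip.state();print(shift(s,W(q,(0,-.048,.031))),s["gripper_width"])
T=np.load("T5.npy");C,S=np.cos(q[2]),np.sin(q[2]);R=np.array([[C,-S],[S,C]])
for n,p,z in(("rod top end",(519,150),.035),("rod low end",(520,418),.035),("slide in",(405,162),.044),("fixed in",(652,165),.044),("slide back",(368,165),.044),("block edge",(180,245),.03),("hub",(68,308),.075)):
    w=onz(c,60+p[0]/2.667,80+p[1]/2.667,z,T);print(n,R.T@(w[:2]-q[:2]))
E
```

```text
time: 11.62
ee_pos: [0.6081, -0.2548, 0.1357]
eef_rot: [[-0.997, -0.073, -0.003], [-0.073, 0.997, 0.001], [0.003, 0.001, -1.0]]
wrist_force: [0.2, -0.4, 0.2]
gripper_width: 0.014
time: 11.78
ee_pos: [0.608, -0.2546, 0.1357]
eef_rot: [[-0.997, -0.071, -0.002], [-0.071, 0.997, 0.001], [0.002, 0.001, -1.0]]
wrist_force: [0.7, 0.1, -0.1]
gripper_width: 0.004
[ 0.0502 -0.1685 10.4964] 0.006071430578122249
rod top end [-0.0492  0.0283]
rod low end [0.0502 0.0288]
slide in [-0.046  -0.0103]
fixed in [-0.0451  0.0735]
slide back [-0.0452 -0.0231]
block edge [-0.016  -0.1015]
hub [-0.0026 -0.1278]
```

```bash
python3 -m crank '[0,-0.15,2.4,0,0,0,2.4,0,0,0,2.2,0,0,0,1.8,0,0,0,1,0]' && python3 -m crank '[0,0,0.5,0,0,0,0.2,0,0,0,0,0,0,0,0,0]' && python3 -m crank '[0,0.4,0,0,0,0.3,0,0,0,0.2,0,0,0,0.2,0,0,0,0,0,0]'
```

```text
time: 12.25
ee_pos: [0.6072, -0.2532, 0.0365]
eef_rot: [[-0.997, -0.074, -0.005], [-0.074, 0.997, 0.002], [0.004, 0.003, -1.0]]
wrist_force: [-0.6, 0.2, -0.4]
gripper_width: 0.006
time: 12.58
ee_pos: [0.6096, -0.2551, 0.0335]
eef_rot: [[-0.997, -0.073, 0.002], [-0.073, 0.997, -0.001], [-0.002, -0.001, -1.0]]
wrist_force: [-0.6, 0.6, -0.0]
gripper_width: 0.002
time: 13.0
ee_pos: [0.6081, -0.2434, 0.0327]
eef_rot: [[-0.997, -0.074, 0.0], [-0.074, 0.997, 0.0], [-0.0, 0.0, -1.0]]
wrist_force: [0.2, 0.2, -0.1]
gripper_width: 0.002
```

```bash
python3 -m crank '[0,0.2,0.15,0,0,0.2,0,0,0,0.2,0,0,0,0.2,0,0,0,0.2,0,0]' && python3 -m crank '[0,0.3,0,0,0,0.3,0,0,0,0.3,0,0,0,0.3,0,0,0,0.3,0,0]' 
```

```text
time: 13.42
ee_pos: [0.6075, -0.2344, 0.0309]
eef_rot: [[-0.997, -0.073, 0.0], [-0.073, 0.997, -0.001], [-0.0, -0.001, -1.0]]
wrist_force: [0.4, -3.2, -0.4]
gripper_width: 0.006
time: 13.83
ee_pos: [0.6063, -0.2187, 0.0309]
eef_rot: [[-0.997, -0.073, 0.0], [-0.073, 0.997, 0.0], [-0.0, 0.0, -1.0]]
wrist_force: [0.4, -3.1, -0.8]
gripper_width: 0.006
```

```bash
python3 -m crank '[0,0.1,0,0,0,0.1,0,0,0,0.1,0,0,0,0.1,0,0,0,0.1,0,0]' && python3 -m crank '[0,0.15,0,0,0,0.15,0,0,0,0.15,0,0,0,0.15,0,0,0,0.15,0,0]'  && python3 -m crank '[0,0.15,0,0,0,0.15,0,0,0,0.15,0,0,0,0.15,0,0,0,0.15,0,0]' && python3 -m crank '[0,0.15,0,0,0,0.15,0,0,0,0.15,0,0,0,0.15,0,0,0,0.15,0,0]' 
```

```text
time: 14.25
ee_pos: [0.6059, -0.214, 0.0309]
eef_rot: [[-0.997, -0.073, 0.0], [-0.073, 0.997, 0.0], [-0.0, 0.0, -1.0]]
wrist_force: [1.5, -3.4, -1.3]
gripper_width: 0.012
time: 14.67
ee_pos: [0.6053, -0.2064, 0.0309]
eef_rot: [[-0.997, -0.073, -0.0], [-0.073, 0.997, 0.0], [0.0, 0.0, -1.0]]
wrist_force: [0.2, -3.8, -1.7]
gripper_width: 0.005
time: 15.08
ee_pos: [0.6048, -0.1989, 0.0309]
eef_rot: [[-0.997, -0.073, -0.0], [-0.073, 0.997, 0.0], [0.0, 0.0, -1.0]]
wrist_force: [0.6, -2.8, -1.9]
gripper_width: 0.004
time: 15.5
ee_pos: [0.6042, -0.1914, 0.0309]
eef_rot: [[-0.997, -0.073, -0.0], [-0.073, 0.997, 0.0], [0.0, 0.0, -1.0]]
wrist_force: [1.4, -3.7, -2.0]
gripper_width: 0.003
```

```bash
python3 -m crank '[0,0.15,0,0,0,0.15,0,0,0,0.15,0,0,0,0.1,0,0,0,0.1,0,0]' && python3 -m crank '[0,0.1,0,0,0,0.05,0,0,0,0.05,0,0,0,0,0,0]'  && python3 -m crank '[0,0.05,0,0,0,0.05,0,0,0,0,0,0]'
```

```text
time: 15.92
ee_pos: [0.6037, -0.1849, 0.0309]
eef_rot: [[-0.997, -0.073, -0.0], [-0.073, 0.997, 0.0], [0.0, 0.0, -1.0]]
wrist_force: [0.0, -3.9, -2.0]
gripper_width: 0.002
time: 16.25
ee_pos: [0.6035, -0.1829, 0.0309]
eef_rot: [[-0.997, -0.073, -0.0], [-0.073, 0.997, 0.0], [0.0, 0.0, -1.0]]
wrist_force: [0.1, -2.5, -1.3]
gripper_width: 0.004
time: 16.5
ee_pos: [0.6035, -0.182, 0.0309]
eef_rot: [[-0.997, -0.073, -0.0], [-0.073, 0.997, 0.0], [0.0, 0.0, -1.0]]
wrist_force: [-0.0, -3.1, -2.3]
gripper_width: 0.007
```

```bash
for i in 1; do python3 -m crank '[0,0.05,0,0,0,0.05,0,0,0,0,0,0]'; python3 -m crank '[0,0.05,0,0,0,0.05,0,0,0,0,0,0]'; python3 -m crank '[0,0.05,0,0,0,0,0,0]';  python3 -m crank '[0,0.05,0,0,0,0,0,0]'; done | grep -E "ee_pos|force"
```

```text
ee_pos: [0.6034, -0.181, 0.0309]
wrist_force: [-0.3, -3.8, -2.1]
ee_pos: [0.6033, -0.18, 0.0309]
wrist_force: [-0.1, -3.0, -1.7]
ee_pos: [0.6033, -0.1795, 0.0309]
wrist_force: [0.2, -3.5, -1.2]
ee_pos: [0.6033, -0.179, 0.0309]
wrist_force: [-0.8, -3.1, -1.4]
```

```bash
for i in 1; do python3 -m crank '[0,0.05,0,0,0,0,0,0]'; python3 -m crank '[0,0.05,0,0,0,0,0,0]'; python3 -m crank '[0,0.05,0,0,0,0,0,0]';  done | grep -E "ee_pos|force"
```

```text
ee_pos: [0.6032, -0.1785, 0.0309]
wrist_force: [-0.1, -2.7, -2.2]
ee_pos: [0.6032, -0.178, 0.0309]
wrist_force: [-0.4, -2.8, -1.3]
ee_pos: [0.6031, -0.1775, 0.0309]
wrist_force: [-1.3, -3.2, -2.4]
```

```bash
for i in 1; do python3 -m crank '[0,0.05,0,0,0,0,0,0]'; python3 -m crank '[0,0.05,0,0,0,0,0,0]'; python3 -m crank '[0,0.05,0,0,0,0,0,0]';  done | grep -E "ee_pos|force"
```

```text
ee_pos: [0.6031, -0.1771, 0.0309]
wrist_force: [0.5, -3.6, -1.4]
ee_pos: [0.6031, -0.1771, 0.0309]
wrist_force: [-0.2, -4.8, -3.2]
ee_pos: [0.6031, -0.1771, 0.0309]
wrist_force: [0.3, -6.9, -1.9]
```

```bash
python3 -m crank '[0,0.05,0,0,0,0.05,0,0,0,0,0,0,0,0,0,0]'; python3 -m crank '[0,-0.2,0,0,0,-0.4,0,0,0,-0.8,0,0,0,-0.8,0,0,0,0,0,0]'; python3 -m crank '[0,0,-1,0,0,0,-2.5,0,0,0,-2.5,0,0,0,-2.5,0,0,0,-1.5,0]'
python3 - <<'E'
from h import *
s=manip.state();T=tool(s);print(s["ee_pos"],s["eef_rot"])
for n in("wrist","scene","side"):
    c=manip.read_camera(n);cv2.imwrite(f"pics/{n}6.png",c["pixels"])
np.save("T6.npy",T)
a=cv2.imread("pics/wrist6.png")[80:260,60:360];b=cv2.imread("pics/scene6.png")[165:255,245:345];d=cv2.imread("pics/side6.png")[165:255,250:350]
R=lambda i,w,h:cv2.resize(i,(w,h),interpolation=cv2.INTER_CUBIC)
cv2.imwrite("pics/m6.png",np.vstack([R(a,800,360)[:240],np.hstack([R(b,400,360),R(d,400,360)])]))
E
```

```text
time: 18.67
ee_pos: [0.6031, -0.177, 0.0309]
eef_rot: [[-0.997, -0.074, 0.0], [-0.074, 0.997, -0.003], [-0.0, -0.003, -1.0]]
wrist_force: [-1.1, -8.5, -2.8]
gripper_width: 0.004
time: 19.08
ee_pos: [0.6052, -0.1985, 0.0311]
eef_rot: [[-0.997, -0.072, 0.001], [-0.072, 0.997, -0.0], [-0.001, -0.0, -1.0]]
wrist_force: [-0.2, -1.0, 0.1]
gripper_width: 0.005
time: 19.5
ee_pos: [0.6058, -0.1971, 0.1347]
eef_rot: [[-0.997, -0.073, 0.004], [-0.073, 0.997, -0.001], [-0.004, -0.001, -1.0]]
wrist_force: [-0.4, 0.5, 0.1]
gripper_width: 0.003
[ 0.6058 -0.1971  0.1347] [[-0.9973 -0.0732  0.0043]
 [-0.0732  0.9973 -0.0008]
 [-0.0042 -0.0011 -1.    ]]
```

View pics/m6.png

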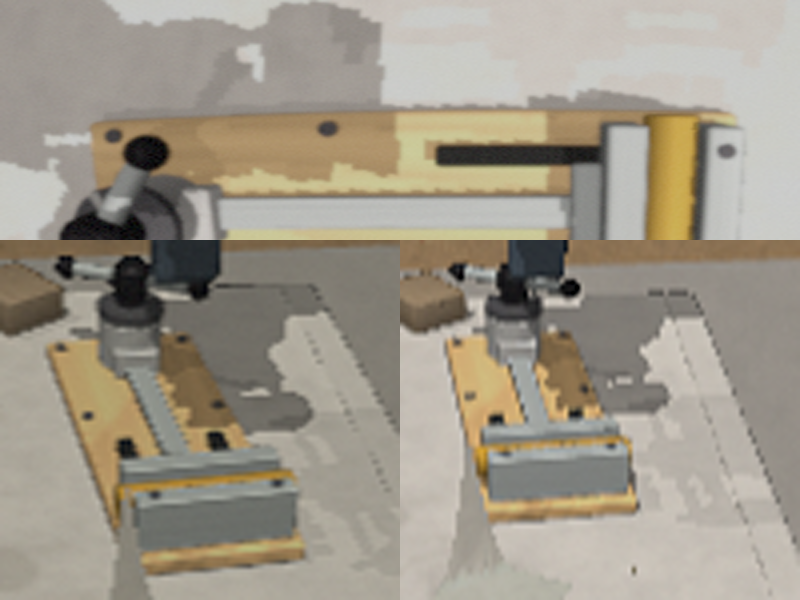

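```bash
python3 - <<'E'
from h import *
a=manip.read_camera("scene");b=manip.read_camera("side");S=800/512
for n,p,q in(("peg",(745,252),(731,260)),("pegL",(222,270),(260,272)),("pliers red",(393,168),(403,187)),("desk corner",(505,277),(506,279))):
    o1,d1=ray(a,p[0]/S,p[1]/S);o2,d2=ray(b,q[0]/S,q[1]/S)
    t=np.linalg.lstsq(np.c_[d1,-d2],o2-o1,rcond=None)[0];print(n,o1+d1*t[0],o2+d2*t[1])
print("desk edge",onz(a,505/S,277/S,0),onz(a,160/S,290/S,0))
s=manip.state();print(s["joint_positions"],s["ee_pos"])
i=cv2.imread("pics/wrist6.png");print(i.shape)
E
```

```text
peg [-0.0626 -0.5133  0.0055] [-0.0625 -0.5132  0.0052]
pegL [ 0.9993 -0.5368 -0.0017] [ 0.9984 -0.5374 -0.0008]
pliers red [ 0.6684 -0.497   0.2025] [ 0.6691 -0.4956  0.1972]
desk corner [ 0.4478 -0.4901 -0.0185] [ 0.4466 -0.4912 -0.0154]
desk edge [ 0.4589 -0.4525  0.    ] [ 1.0963 -0.4559  0.    ]
[-0.333   0.4731  1.5406  0.0003  1.13   -1.9772] [ 0.6038 -0.1966  0.13  ]
(384, 512, 3)
```

```bash
python3 -m crank '[-1,-2.76,0,0,-1,-2.76,0,0,-1,-2.76,0,0,-1,-2.76,0,0,-1,-2.76,0,0]' && python3 -m crank '[0,0,0,0.105,0,0,0,0.105,0,0,0,0.105,0,0,0,0.105,0,0,0,0.105]' && python3 -m crank '[0,0,0,0,0,0,0,0]'
python3 - <<'E'
from h import *
s=manip.state();T=tool(s);print(s["ee_pos"],s["eef_rot"],s["joint_vel"])
c=manip.read_camera("wrist");cv2.imwrite("pics/w7.png",c["pixels"]);np.save("T7.npy",T)
for p in((.6134,-.337,.054),(.6134,-.337,.084)): print(proj(c,p,T))
cv2.imwrite("pics/w7b.png",cv2.resize(c["pixels"][60:285,100:400],(800,600),interpolation=cv2.INTER_CUBIC))
E
```

```text
time: 20.17
ee_pos: [0.6641, -0.3317, 0.1286]
eef_rot: [[-0.997, -0.073, -0.003], [-0.073, 0.997, 0.002], [0.003, 0.002, -1.0]]
wrist_force: [-0.5, -0.4, -0.0]
gripper_width: 0.005
time: 20.58
ee_pos: [0.6637, -0.3306, 0.1283]
eef_rot: [[-0.897, 0.441, -0.004], [0.441, 0.897, 0.002], [0.004, 0.0, -1.0]]
wrist_force: [-0.1, 0.0, -0.2]
gripper_width: 0.0
time: 20.75
ee_pos: [0.6639, -0.3306, 0.129]
eef_rot: [[-0.901, 0.434, -0.003], [0.434, 0.901, 0.002], [0.003, 0.0, -1.0]]
wrist_force: [-0.3, -0.1, 0.0]
gripper_width: 0.005
[ 0.6639 -0.3306  0.129 ] [[-0.9008  0.4341 -0.0028]
 [ 0.4341  0.9009  0.0016]
 [ 0.0032  0.0002 -1.    ]] [-0.0005 -0.0064 -0.0089 -0.0004  0.001  -0.0037]
[221.0347 150.402 ]
[216.6709 154.2964]
```

View pics/w7b.png

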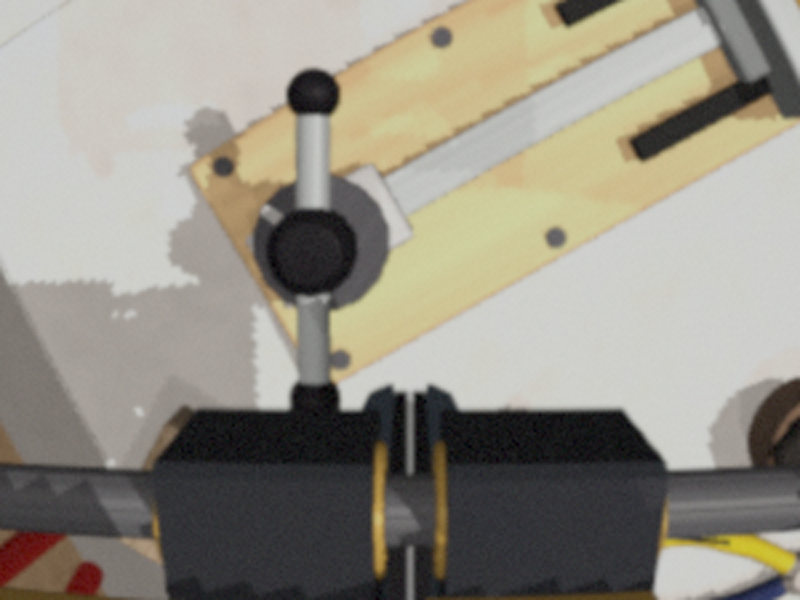

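```bash
cat > k.py <<'E'
from h import *
def L(c,T,pts,off=(100,60),sc=2.667):
    return {n:onz(c,off[0]+p[0]/sc,off[1]+p[1]/sc,z,T) for n,p,z in pts}
E
python3 - <<'E'
from k import *
T=np.load("T7.npy");c=manip.read_camera("wrist")
d=L(c,T,[("A",(313,93),.072),("B",(315,398),.072),("hub",(312,250),.078),("collar",(321,240),.054),("pip",(271,213),.054)])
for n,w in d.items(): print(n,w)
k=(d["A"]+d["B"])/2;print("mid",k)
ang=lambda v:np.degrees(np.arctan2(v[1],v[0]))
print("bar",ang(d["B"]-d["A"]),np.linalg.norm(d["B"]-d["A"]))
for kk in(d["collar"],[.6134,-.337,0],k): v=d["pip"]-kk;print("pip",ang(v),np.hypot(*v[:2]))
R=T[:3,:3];s=manip.state();print("tool x ang",ang(-s["eef_rot"][:,0]))
for kk in(d["collar"],np.r_[.6134,-.337,0],k): print("axis in tool cm",100*s["eef_rot"].T@(kk-s["ee_pos"]))
E
```

```text
A [ 0.573 -0.318  0.072]
B [ 0.6537 -0.3581  0.072 ]
hub [ 0.6134 -0.3375  0.078 ]
collar [ 0.6128 -0.3374  0.054 ]
pip [ 0.5982 -0.3476  0.054 ]
mid [ 0.6134 -0.3381  0.072 ]
bar -26.40637665760544 0.09011551722690705
pip -144.90959734304414 0.017909171195569434
pip -145.01677258366394 0.01856978799776845
pip -147.754643204293 0.01794660723100793
tool x ang -25.765405615892455
axis in tool cm [ 4.3309 -2.8257  7.5902]
axis in tool cm [ 4.2859 -2.7705 12.9901]
axis in tool cm [ 4.2556 -2.8674  5.79  ]
```

```bash
cat > chk.py <<'E'
import numpy as np,sys
from plant import manip
s=manip.state();R=s["eef_rot"];f=R.T@s["wrist_force"];th=np.arctan2(-R[1,0],-R[0,0])
print("t %.2f tcp %s toolx %.2fdeg f_tool %s"%(s["time"],np.round(s["ee_pos"],4),np.degrees(th),np.round(f,1)))
sys.exit(1 if abs(f[1])>float(sys.argv[1]) else 0)
E
python3 -m crank '[-0.2,0,1.2,0,0,0,1.8,0,0,0,1.8,0,0,0,1.2,0,0,0,0.8,0]' >/dev/null; python3 -m crank '[0,0,0.1,0,0,0,0,0,0,0,0,0]' >/dev/null; python3 chk.py 4 ; python3 - <<'E'
from h import *
s=manip.state();print("axis in tool cm",100*s["eef_rot"].T@(np.array([.6132,-.3375,.072])-s["ee_pos"]))
E
```

```text
t 21.52 tcp [ 0.667  -0.3322  0.0628] toolx -25.88deg f_tool [-0.1  0.6 -0. ]
axis in tool cm [ 4.6096 -2.8229 -0.9316]
```

```bash
C(){ python3 chk.py 4 || exit; }
python3 -m crank '[0,-0.25,0,0,0,-0.25,0,0,0,-0.1,0,0,0,-0.08,0,0,0,0,0,0]' >/dev/null; C
python3 -m crank '[-0.19,-0.46,0,0.1,0,0,0,0]' >/dev/null; C
python3 -m crank '[-0.19,-0.46,0,0.1,0,0,0,0]' >/dev/null; C
python3 -m crank '[-0.19,-0.46,0,0.1,0,0,0,0]' >/dev/null; C
python3 -m crank '[-0.19,-0.46,0,0.1,0,0,0,0]' >/dev/null; C
python3 -m crank '[-0.19,-0.46,0,0.1,0,0,0,0]' >/dev/null; C
```

```text
t 21.93 tcp [ 0.6634 -0.3384  0.0623] toolx -25.90deg f_tool [-0.6  0.1  0.2]
t 22.10 tcp [ 0.6631 -0.3435  0.062 ] toolx -31.74deg f_tool [-0.5  0.8  0.6]
t 22.27 tcp [ 0.6623 -0.3483  0.0619] toolx -37.35deg f_tool [-0.  -0.3 -0.2]
t 22.43 tcp [ 0.661  -0.353   0.0619] toolx -42.99deg f_tool [ 0.1  0.6 -0.8]
t 22.60 tcp [ 0.6592 -0.3576  0.0619] toolx -48.67deg f_tool [ 0.5  0.9 -1.2]
t 22.77 tcp [ 0.6569 -0.362   0.0619] toolx -54.36deg f_tool [-0.2  0.6  0.3]
```

```bash
C(){ python3 chk.py 3.5 || exit; }
python3 - <<'E'
from h import *
s=manip.state();print("axis in tool cm",100*s["eef_rot"].T@(np.array([.6132,-.3375,.072])-s["ee_pos"]))
E
python3 -m crank '[-0.19,-0.46,0,0.1,0,0,0,0]' >/dev/null; C
python3 -m crank '[-0.19,-0.46,0,0.1,0,0,0,0]' >/dev/null; C
python3 -m crank '[-0.19,-0.46,0,0.1,0,0,0,0]' >/dev/null; C
python3 -m crank '[-0.19,-0.46,0,0.1,0,0,0,0]' >/dev/null; C
python3 -m crank '[-0.19,-0.46,0,0.1,0,0,0,0]' >/dev/null; C
python3 -m crank '[-0.19,-0.46,0,0.1,0,0,0,0]' >/dev/null; C
python3 -m crank '[-0.19,-0.46,0,0.1,0,0,0,0]' >/dev/null; C
python3 -m crank '[-0.19,-0.46,0,0.1,0,0,0,0]' >/dev/null; C
```

```text
axis in tool cm [ 4.5419 -2.1224 -1.0113]
t 22.93 tcp [ 0.6543 -0.3662  0.0619] toolx -60.06deg f_tool [ 0.   0.2 -0.2]
t 23.10 tcp [ 0.6512 -0.3701  0.0619] toolx -65.77deg f_tool [0.8 0.4 0.6]
t 23.27 tcp [ 0.6477 -0.3737  0.0619] toolx -71.49deg f_tool [-1.   0.3 -0.4]
t 23.43 tcp [ 0.6439 -0.3769  0.0619] toolx -77.21deg f_tool [ 0.4  0.3 -0.9]
t 23.60 tcp [ 0.6398 -0.3797  0.0619] toolx -82.93deg f_tool [ 0.  -1.4 -0.4]
t 23.77 tcp [ 0.6355 -0.3821  0.0619] toolx -88.66deg f_tool [ 0.8 -0.3 -0.8]
t 23.93 tcp [ 0.631  -0.3841  0.0619] toolx -94.38deg f_tool [-0.8 -0.5  0. ]
t 24.10 tcp [ 0.6262 -0.3855  0.0619] toolx -100.11deg f_tool [ 0.8  0.5 -0.7]
```

```bash
cat > bar.py <<'E'
from h import *
def bar(name):
    s=manip.state();T=tool(s);c=manip.read_camera("wrist");cv2.imwrite(f"pics/{name}.png",c["pixels"])
    g=cv2.GaussianBlur(cv2.cvtColor(c["pixels"],cv2.COLOR_BGR2GRAY),(0,0),2).astype(float)
    th0=np.arctan2(-T[1,0],-T[0,0]);out=[]
    for a in np.radians(np.arange(-50,51,1)):
        t=th0+np.pi+a;p=np.array([.6132+.045*np.cos(t),-.3375+.045*np.sin(t),.072]);u,v=proj(c,p,T)
        out.append((g[int(round(v)),int(round(u))],np.degrees(a)))
    out.sort();print("ball A dark at offset deg from tool",out[:5]);return s,T,c
if __name__=="__main__":
    import sys;bar(sys.argv[1])
E
python3 bar.py w8
```

```text
ball A dark at offset deg from tool [(np.float64(23.0), np.float64(-3.0000000000000004)), (np.float64(24.0), np.float64(-2.0)), (np.float64(26.0), np.float64(8.0)), (np.float64(26.0), np.float64(9.0)), (np.float64(27.0), np.float64(-4.0))]
```

```bash
C(){ python3 chk.py 3.5 || exit; }
python3 -m crank '[-0.19,-0.46,0,0.1,0,0,0,0]' >/dev/null; C
python3 -m crank '[-0.19,-0.46,0,0.1,0,0,0,0]' >/dev/null; C
python3 -m crank '[-0.19,-0.46,0,0.1,0,0,0,0]' >/dev/null; C
python3 -m crank '[-0.19,-0.46,0,0.1,0,0,0,0]' >/dev/null; C
python3 -m crank '[-0.19,-0.46,0,0.1,0,0,0,0]' >/dev/null; C
python3 -m crank '[-0.19,-0.46,0,0.1,0,0,0,0]' >/dev/null; C
python3 -m crank '[-0.19,-0.46,0,0.1,0,0,0,0]' >/dev/null; C
python3 -m crank '[-0.19,-0.46,0,0.1,0,0,0,0]' >/dev/null; C
```

```text
t 24.32 tcp [ 0.6214 -0.3866  0.0619] toolx -105.89deg f_tool [0.  0.1 0.1]
t 24.48 tcp [ 0.6165 -0.3871  0.062 ] toolx -111.60deg f_tool [-0.5  0.2  0.3]
t 24.65 tcp [ 0.6115 -0.3871  0.0619] toolx -117.32deg f_tool [ 0.5  0.7 -0.8]
t 24.82 tcp [ 0.6066 -0.3866  0.0619] toolx -123.03deg f_tool [-0.   0.2  0.1]
t 24.98 tcp [ 0.6017 -0.3857  0.0619] toolx -128.76deg f_tool [-0.1  0.4 -0.2]
t 25.15 tcp [ 0.5969 -0.3843  0.0619] toolx -134.48deg f_tool [ 0.1 -0.3 -0.3]
t 25.32 tcp [ 0.5924 -0.3824  0.0619] toolx -140.21deg f_tool [-0.1  0.1 -0.7]
t 25.48 tcp [ 0.588  -0.3801  0.0619] toolx -145.93deg f_tool [ 0.1 -0.   0.6]
```

```bash
python3 - <<'E'
from bar import *
s,T,c=bar("w9")
print(s["joint_positions"])
i=c["pixels"];cv2.imwrite("pics/w9b.png",cv2.resize(i[60:285,100:400],(800,600),interpolation=cv2.INTER_CUBIC))
# compare with w8 around hub, since a co-rotating bar looks the same from the tool
j=cv2.imread("pics/w8.png")
for im,n in((i,"w9"),(j,"w8")):
    g=cv2.GaussianBlur(cv2.cvtColor(im,cv2.COLOR_BGR2GRAY),(0,0),1)
    m=(g[60:180,150:300]<45).astype(np.uint8);k,l,st,ce=cv2.connectedComponentsWithStats(m)
    print(n,[(st[q,4],np.round(ce[q]+[150,60],1)) for q in range(1,k) if st[q,4]>40])
E
```

```text
ball A dark at offset deg from tool [(np.float64(22.0), np.float64(-4.0)), (np.float64(23.0), np.float64(-3.0000000000000004)), (np.float64(25.0), np.float64(-5.0)), (np.float64(25.0), np.float64(-2.0)), (np.float64(29.0), np.float64(-1.0))]
[-0.5903  0.6257  1.4462  0.0001  1.0702  0.3858]
w9 [(np.int32(414), array([211.1,  76.9])), (np.int32(1660), array([216.1, 159.7]))]
w8 [(np.int32(437), array([210.9,  77.6])), (np.int32(1631), array([215.7, 160.3]))]
```

```bash
C(){ python3 chk.py 3 || exit; }
python3 -m crank '[-0.1,-0.23,0,0.05,0,0,0,0]' >/dev/null; C
python3 -m crank '[-0.1,-0.23,0,0.05,0,0,0,0]' >/dev/null; C
python3 -m crank '[-0.1,-0.23,0,0.05,0,0,0,0]' >/dev/null; C
python3 -m crank '[-0.1,-0.23,0,0.05,0,0,0,0]' >/dev/null; C
python3 -m crank '[-0.1,-0.23,0,0.05,0,0,0,0]' >/dev/null; C
python3 -m crank '[-0.1,-0.23,0,0.05,0,0,0,0]' >/dev/null; C
python3 -m crank '[-0.1,-0.23,0,0.05,0,0,0,0]' >/dev/null; C
python3 -m crank '[-0.1,-0.23,0,0.05,0,0,0,0]' >/dev/null; C
python3 -m crank '[-0.1,-0.23,0,0.05,0,0,0,0]' >/dev/null; C
python3 -m crank '[-0.1,-0.23,0,0.05,0,0,0,0]' >/dev/null; C
python3 -m crank '[-0.1,-0.23,0,0.05,0,0,0,0]' >/dev/null; C
python3 -m crank '[-0.1,-0.23,0,0.05,0,0,0,0]' >/dev/null; C
```

```text
t 25.70 tcp [ 0.5862 -0.3789  0.0619] toolx -148.80deg f_tool [-0.3  0.6 -0.8]
t 25.87 tcp [ 0.5841 -0.3774  0.0619] toolx -151.71deg f_tool [ 0.2  0.  -0.5]
t 26.03 tcp [ 0.583  -0.3768  0.0622] toolx -154.60deg f_tool [1.3 2.3 0.5]
t 26.20 tcp [ 0.5818 -0.3759  0.0623] toolx -157.47deg f_tool [1.3 4.4 2.6]
```

```bash
cat > pip.py <<'E'
from h import *
K=np.array([.6132,-.3375])
def ring(img,c,T):
    g=cv2.cvtColor(img,cv2.COLOR_BGR2GRAY).astype(np.float32);res={}
    for d in range(-180,180,4):
        a=np.radians(d);vals=[]
        for r in(.016,.018,.020,.0215):
            u,v=proj(c,[K[0]+r*np.cos(a),K[1]+r*np.sin(a),.054],T)
            vals.append(int(cv2.getRectSubPix(g,(1,1),(float(u),float(v)))[0,0]))
        res[d]=vals
    return res
def beta(tcp,R,off=.0215):
    y=R[:,1][:2];w=tcp[:2]-K;from scipy.optimize import brentq
    th=np.arctan2(-R[1,0],-R[0,0])
    f=lambda b:(K+.045*np.array([np.cos(b),np.sin(b)])-tcp[:2])@y+off
    return np.degrees(brentq(f,th-.5,th+.5))
E
python3 - <<'E'
from pip import *
from bar import bar
s,T,c=bar("w10");np.save("T10.npy",T)
print("beta",beta(s["ee_pos"],s["eef_rot"]))
for d,tcp in((-148.8,[.5862,-.3789]),(-151.71,[.5841,-.3774]),(-154.6,[.583,-.3768]),(-157.47,[.5818,-.3759])):
    t=np.radians(d);x=-np.array([np.cos(t),np.sin(t)]);R=np.zeros((3,3));R[:2,0]=x;R[:2,1]=[x[1],-x[0]];
    print(d,beta(np.array(tcp),R))
r7=ring(cv2.imread("pics/w7.png"),c,np.load("T7.npy"));r=ring(c["pixels"],c,T)
for d in r: print(d,r7[d],r[d],end=" | ")
E
```

```text
ball A dark at offset deg from tool [(np.float64(22.0), np.float64(0.0)), (np.float64(23.0), np.float64(1.0)), (np.float64(25.0), np.float64(-1.0)), (np.float64(27.0), np.float64(2.0)), (np.float64(29.0), np.float64(3.0000000000000004))]
beta -154.99647408388094
-148.8 -148.89504595268178
-151.71 -151.91008675945562
-154.6 -153.26649735136084
-157.47 -155.0019185143434
-180 [98, 76, 159, 188] [24, 29, 92, 171] | -176 [69, 62, 139, 180] [23, 38, 91, 165] | -172 [64, 61, 109, 155] [20, 64, 128, 153] | -168 [61, 61, 105, 145] [24, 90, 174, 167] | -164 [59, 59, 106, 137] [18, 109, 183, 182] | -160 [60, 61, 108, 137] [17, 118, 186, 185] | -156 [62, 62, 104, 138] [23, 131, 180, 182] | -152 [85, 87, 104, 135] [23, 153, 175, 174] | -148 [128, 146, 141, 136] [22, 143, 156, 154] | -144 [136, 148, 151, 136] [21, 117, 126, 120] | -140 [131, 127, 125, 131] [23, 87, 80, 91] | -136 [106, 82, 97, 130] [27, 63, 64, 85] | -132 [70, 59, 88, 126] [31, 66, 64, 83] | -128 [57, 58, 82, 128] [47, 66, 60, 75] | -124 [52, 60, 74, 122] [54, 68, 65, 72] | -120 [48, 59, 72, 124] [59, 66, 64, 76] | -116 [40, 58, 
[... 2409 characters left out ...]
03, 175] [31, 90, 116, 180] | 120 [88, 91, 115, 181] [25, 88, 107, 176] | 124 [90, 89, 123, 179] [29, 80, 116, 186] | 128 [91, 91, 114, 153] [31, 69, 125, 187] | 132 [88, 91, 99, 131] [30, 54, 123, 184] | 136 [94, 93, 100, 133] [25, 45, 126, 184] | 140 [115, 104, 105, 151] [27, 42, 109, 179] | 144 [147, 138, 132, 155] [29, 46, 99, 179] | 148 [170, 167, 163, 162] [28, 38, 96, 179] | 152 [186, 187, 186, 186] [27, 30, 100, 178] | 156 [193, 194, 194, 193] [29, 16, 99, 178] | 160 [187, 184, 182, 182] [30, 23, 98, 175] | 164 [177, 174, 170, 168] [31, 21, 91, 170] | 168 [167, 161, 154, 147] [28, 29, 89, 160] | 172 [153, 141, 139, 150] [24, 28, 91, 163] | 176 [129, 107, 157, 187] [26, 18, 91, 171] |
```

```bash
cat > chk2.py <<'E'
from pip import *
s=manip.state();R=s["eef_rot"]
print("t %.2f yaw %.1f beta %.2f f %s tz %.2f"%(s["time"],np.degrees(np.arctan2(-R[1,0],-R[0,0])),beta(s["ee_pos"],R),np.round(R.T@s["wrist_force"],1),s["ft_torque"][2]),s["ee_pos"][2])
E
python3 -m crank '[0,0,0,0,0,0,0,0]' >/dev/null; python3 chk2.py
python3 -m crank '[-0.1,-0.23,0,0.05,0,0,0,0]' >/dev/null; python3 chk2.py
python3 -m crank '[-0.1,-0.23,0,0.05,0,0,0,0]' >/dev/null; python3 chk2.py
python3 -m crank '[-0.1,-0.23,0,0.05,0,0,0,0]' >/dev/null; python3 chk2.py
python3 -m crank '[-0.1,-0.23,0,0.05,0,0,0,0]' >/dev/null; python3 chk2.py
```

```text
t 26.42 yaw -157.4 beta -154.96 f [1.2 4.7 1.6] tz -0.02 0.06222573743021227
t 26.58 yaw -160.3 beta -157.63 f [2.  6.7 2.1] tz -0.02 0.06229020204854008
t 26.75 yaw -163.2 beta -160.56 f [2.2 5.8 2.4] tz -0.07 0.06233526245645027
t 26.92 yaw -166.1 beta -163.53 f [2.2 6.1 2.4] tz 0.03 0.062279643409640005
t 27.08 yaw -168.9 beta -166.49 f [1.3 5.6 2. ] tz -0.01 0.06228100064169306
```

```bash

python3 -m crank '[-0.1,-0.23,0,0.05,-0.1,-0.23,0,0.05,-0.1,-0.23,0,0.05,-0.1,-0.23,0,0.05,0,0,0,0]' >/dev/null; python3 chk2.py
python3 -m crank '[-0.1,-0.23,0,0.05,-0.1,-0.23,0,0.05,-0.1,-0.23,0,0.05,0,0,0,0]' >/dev/null; python3 chk2.py
python3 -m crank '[-0.1,-0.23,0,0.05,-0.1,-0.23,0,0.05,-0.1,-0.23,0,0.05,0,0,0,0,0,0,0,0]' >/dev/null; python3 chk2.py
```

```text
t 27.50 yaw 179.6 beta 181.50 f [1.8 5.3 2.7] tz -0.02 0.06223154540058609
t 27.83 yaw 171.0 beta 172.53 f [2.3 6.3 2.8] tz 0.01 0.06218169967989072
t 28.25 yaw 162.5 beta 163.70 f [2.2 4.8 1.4] tz -0.08 0.06212500461834544
```

```bash

python3 -m crank '[0,0.3,0,0,0,0.6,0,0,0,0,-1,0,0,0,-1.5,0,0,0,-1.5,0]' >/dev/null; python3 -m crank '[0,0,0,0.115,0,0,0,0.115,0,0,0,0.115,0,0,0,0.115,0,0,0,0.115]' >/dev/null;  python3 -m crank '[0,0,0,0.115,0,0,0,0.115,0,0,0,0.115,0,0,0,0]' 
python3 - <<'E'
from h import *
s=manip.state();print(s["joint_positions"],shift(s,[.567,-.327,.10]))
E
```

```text
time: 29.42
ee_pos: [0.5616, -0.352, 0.1026]
eef_rot: [[0.333, -0.943, 0.0], [-0.943, -0.333, 0.001], [-0.0, -0.0, -1.0]]
wrist_force: [-0.5, 0.5, 0.5]
gripper_width: 0.006
[-0.5775  0.5357  1.5039  0.0005  1.1022  2.2239] [-2.176  -1.3474  0.265 ]
```

```bash

python3 -m crank '[-0.7,-0.45,0,0,-0.7,-0.45,0,0,-0.7,-0.45,0,0,0,0,0,0,0,0,0,0]' >/dev/null
python3 - <<'E'
from h import *
s=manip.state();T=tool(s);c=manip.read_camera("wrist");cv2.imwrite("pics/w11.png",c["pixels"]);np.save("T11.npy",T);print(s["ee_pos"],s["joint_vel"])
u,v=proj(c,[.5915,-.334,.054],T);print(u,v)
x0,y0=int(u)-50,int(v)-37;x0=max(x0,0);y0=max(y0,0);print(x0,y0)
cv2.imwrite("pics/w11b.png",cv2.resize(c["pixels"][y0:y0+75,x0:x0+100],(800,600),interpolation=cv2.INTER_CUBIC))
E
```

```text
[ 0.5676 -0.327   0.102 ] [-0.0141  0.0042 -0.0069 -0.0046 -0.0016  0.0018]
225.56732904849392 190.46210990711285
175 153
```

View pics/w11b.png

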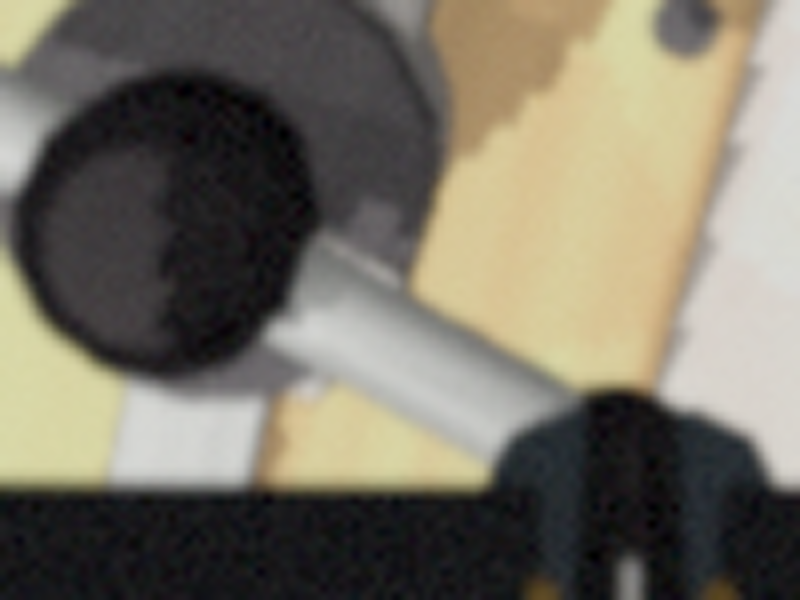

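```bash
python3 - <<'E'
from k import *
from scipy.optimize import least_squares
T=np.load("T11.npy");c=manip.read_camera("wrist")
P=lambda p,z:onz(c,175+p[0]/8,153+p[1]/8,z,T)[:2]
rim=np.array([P(p,.054) for p in((447,110),(442,180),(408,280),(385,30),(60,30))])
r=least_squares(lambda k:np.hypot(*(rim-k).T)-.022,[.6132,-.3375]);print("collar centre",r.x,r.fun)
ang=lambda v:np.degrees(np.arctan2(v[1],v[0]))
for K in(r.x,np.array([.6132,-.3375]),(r.x+[.6132,-.3375])/2):
    for p in((377,232),(375,215)): v=P(p,.054)-K;print("pip",ang(v),np.hypot(*v))
b=P((535,428),.072)-P((300,285),.072);print("bar",ang(b),"ball side from K",ang(P((535,428),.072)-[.6132,-.3375]))
# same for w7
T=np.load("T7.npy");Q=lambda p,z:onz(c,100+p[0]/2.667,60+p[1]/2.667,z,T)[:2]
rim=np.array([Q(p,.054) for p in((389,240),(253,240),(375,200),(340,306),(270,205),(370,285))])
r=least_squares(lambda k:np.hypot(*(rim-k).T)-.022,[.6132,-.3375]);print("w7 centre",r.x,r.fun);v=Q((271,213),.054)-r.x;print("pip7",ang(v),np.hypot(*v))
E
```

```text
collar centre [ 0.6121 -0.3387] [ 0.0011 -0.0005 -0.0016 -0.0002 -0.0013]
pip -177.74359678480758 0.016033841244830115
pip -172.1309116570357 0.015474808897057876
pip -173.8701779477502 0.017269648935487842
pip -168.5706137833618 0.016811977412022817
pip -175.73499366728518 0.016642246186547423
pip -170.27701354003676 0.01613561544767847
bar 167.25968726106603 ball side from K 170.54062853113035
w7 centre [ 0.6141 -0.3362] [-0.0006 -0.0005 -0.0006 -0.0008 -0.0023 -0.0014]
pip7 -146.82134016731908 0.01807405859771582
```

```bash
cat > pol.py <<'E'
from pip import *
def pol(f,Tf,K,angs,rs=(.014,.015,.016,.017,.018,.019,.020,.021,.022,.023),z=.054):
    c=manip.read_camera("wrist");g=cv2.cvtColor(cv2.imread(f),cv2.COLOR_BGR2GRAY).astype(np.float32);T=np.load(Tf)
    for d in angs:
        a=np.radians(d);print(d,[int(cv2.getRectSubPix(g,(1,1),tuple(map(float,proj(c,[K[0]+r*np.cos(a),K[1]+r*np.sin(a),z],T))))[0,0]) for r in rs])
E
python3 - <<'E'
from pol import *
print("w7");pol("pics/w7.png","T7.npy",(.6136,-.3370),range(-164,-122,3))
print("w11");pol("pics/w11.png","T11.npy",(.6125,-.3382),range(162,222,3))
E
```

```text
w7
-164 [59, 61, 61, 60, 58, 59, 70, 105, 131, 138]
-161 [58, 62, 61, 60, 59, 63, 71, 110, 134, 138]
-158 [61, 71, 67, 66, 62, 63, 69, 106, 133, 138]
-155 [73, 94, 94, 94, 90, 92, 90, 106, 131, 137]
-152 [88, 117, 123, 126, 130, 142, 148, 129, 133, 139]
-149 [84, 125, 135, 136, 138, 159, 170, 143, 134, 140]
-146 [77, 121, 134, 135, 134, 144, 156, 139, 134, 142]
-143 [67, 112, 130, 126, 122, 120, 122, 122, 129, 138]
-140 [53, 90, 107, 96, 88, 81, 86, 112, 130, 134]
-137 [36, 64, 73, 69, 60, 61, 71, 106, 128, 133]
-134 [27, 47, 54, 61, 58, 58, 73, 106, 126, 134]
-131 [27, 37, 50, 58, 58, 56, 70, 103, 129, 137]
-128 [24, 28, 48, 57, 60, 62, 66, 96, 127, 139]
-125 [18, 27, 45, 57, 60, 57, 66, 98, 129, 140]
w11
162 [135, 139, 149, 155, 159, 161, 164, 166, 168, 171]
165 [127, 130, 135, 139, 140, 140, 142, 144, 147, 147]
168 [122, 122, 125, 128, 128, 126, 124, 124, 125, 127]
171 [126, 128, 137, 139, 144, 139, 124, 130, 148, 157]
174 [134, 131, 136, 142, 139, 131, 115, 156, 187, 196]
177 [118, 113, 113, 108, 101, 97, 111, 171, 197, 199]
180 [102, 101, 100, 95, 94, 95, 112, 171, 196, 199]
183 [94, 96, 100, 95, 92, 99, 117, 173, 197, 199]
186 [91, 96, 98, 96, 83, 80, 103, 167, 196, 199]
189 [87, 98, 100, 96, 79, 68, 90, 156, 194, 199]
192 [81, 95, 98, 93, 77, 66, 82, 144, 191, 199]
195 [76, 85, 82, 78, 69, 63, 71, 123, 188, 198]
198 [69, 72, 67, 66, 63, 66, 66, 111, 182, 197]
201 [64, 64, 65, 65, 63, 64, 64, 87, 155, 192]
204 [61, 62, 63, 63, 64, 63, 62, 71, 118, 172]
207 [63, 63, 62, 64, 65, 64, 61, 65, 95, 140]
210 [64, 65, 63, 64, 61, 65, 64, 63, 81, 118]
213 [64, 62, 63, 62, 63, 64, 63, 61, 78, 106]
216 [61, 62, 64, 62, 63, 64, 66, 61, 65, 95]
219 [63, 62, 63, 61, 64, 68, 68, 56, 61, 89]
```

```bash

python3 -m crank '[0.2,1.4,0,0,0.25,1.4,0,0,0,1.3,0,0,0,0,0,0,0,0,0,0]' >/dev/null
python3 - <<'E'
from pol import *
s=manip.state();T=tool(s);c=manip.read_camera("wrist");cv2.imwrite("pics/w12.png",c["pixels"]);np.save("T12.npy",T);print(s["ee_pos"],s["joint_vel"][:3],proj(c,[.5915,-.334,.054],T))
for K in((.6130,-.3378),):pol("pics/w12.png","T12.npy",K,range(156,216,3))
print("bar");pol("pics/w12.png","T12.npy",(.6132,-.3375),range(150,182,2),rs=(.02,.023,.026,.029,.032,.035,.045),z=.072)
E
```

```text
[ 0.5289 -0.3466  0.1022] [ 0.0221  0.009  -0.0208] [171.3252 197.6707]
156 [132, 135, 139, 144, 149, 153, 157, 161, 166, 168]
159 [124, 124, 127, 129, 130, 135, 136, 141, 145, 148]
162 [131, 129, 128, 124, 121, 122, 121, 121, 123, 126]
165 [161, 159, 157, 152, 143, 137, 120, 101, 103, 106]
168 [190, 193, 190, 188, 188, 178, 144, 93, 83, 99]
171 [199, 201, 201, 200, 199, 191, 153, 92, 80, 106]
174 [185, 183, 182, 177, 176, 164, 133, 77, 77, 111]
177 [149, 146, 139, 131, 125, 112, 92, 65, 71, 115]
180 [106, 113, 105, 104, 99, 96, 89, 68, 70, 115]
183 [91, 101, 102, 99, 101, 101, 94, 73, 64, 102]
186 [86, 98, 100, 102, 98, 91, 80, 63, 59, 85]
189 [81, 99, 103, 105, 98, 77, 67, 59, 53, 73]
192 [74, 94, 101, 98, 95, 77, 66, 58, 52, 68]
195 [68, 84, 93, 86, 78, 69, 62, 58, 51, 64]
198 [64, 70, 71, 69, 66, 64, 62, 58, 40, 55]
201 [67, 63, 63, 65, 63, 62, 61, 57, 42, 58]
204 [66, 62, 61, 63, 65, 63, 63, 54, 47, 59]
207 [60, 65, 61, 63, 65, 63, 64, 58, 48, 58]
210 [59, 62, 61, 63, 63, 63, 65, 59, 50, 57]
213 [63, 61, 60, 63, 61, 61, 64, 62, 49, 51]
bar
150 [208, 210, 122, 191, 32, 19, 36]
152 [203, 198, 130, 194, 25, 20, 28]
154 [199, 176, 141, 197, 26, 23, 30]
156 [194, 156, 147, 200, 26, 18, 23]
158 [193, 165, 155, 201, 32, 24, 21]
160 [197, 185, 173, 194, 29, 21, 20]
162 [204, 199, 194, 192, 28, 19, 21]
164 [208, 208, 206, 202, 39, 22, 21]
166 [208, 210, 210, 209, 93, 20, 27]
168 [203, 204, 205, 205, 162, 44, 24]
170 [197, 194, 196, 193, 189, 115, 26]
172 [189, 186, 185, 183, 181, 162, 23]
174 [180, 175, 172, 168, 162, 156, 22]
176 [167, 161, 155, 147, 140, 132, 18]
178 [154, 144, 136, 125, 121, 120, 17]
180 [141, 127, 119, 124, 144, 162, 64]
```

```bash

python3 -m crank '[-0.2,-1.4,0,0,-0.25,-1.4,0,0,0,-1.3,0,0,0.7,0.45,0,0,0.7,0.45,0,0]' >/dev/null
python3 -m crank '[0.7,0.45,0,0,0,0,0,-0.115,0,0,0,-0.115,0,0,0,-0.115,0,0,0,-0.115]' >/dev/null
python3 -m crank '[0,0,0,-0.115,0,0,0,-0.115,0,0,0,-0.115,0,0,0,-0.115,0,0,0,0]' >/dev/null
python3 -m crank '[0,0,0,0,0,0,0,0]'; python3 chk2.py; python3 - <<'E'
from h import *
s=manip.state();print("axis in tool cm",100*s["eef_rot"].T@(np.array([.6132,-.3375,.072])-s["ee_pos"]))
E
```

```text
time: 32.02
ee_pos: [0.5613, -0.3528, 0.1019]
eef_rot: [[0.951, -0.308, -0.0], [-0.308, -0.951, 0.0], [-0.0, 0.0, -1.0]]
wrist_force: [-0.5, 0.1, -1.3]
gripper_width: 0.004
t 32.02 yaw 162.1 beta 173.61 f [-0.5  0.1  1.3] tz 0.04 0.10185982580667909
axis in tool cm [ 4.4679 -3.0515  2.9853]
```

```bash

python3 -m crank '[0,0,1.5,0,0,0,1.5,0,0,0,0.8,0,0,0,0.2,0,0,0,0,0]' >/dev/null; python3 chk2.py
python3 -m crank '[0,-0.3,0,0,0,-0.3,0,0,0,-0.1,0,0,0,0,0,0]' >/dev/null; python3 chk2.py
python3 -m crank '[0,-0.15,0,0,0,0,0,0,0,0,0,0]' >/dev/null; python3 chk2.py
```

```text
t 32.43 yaw 162.2 beta 172.82 f [ 0.6 -0.2 -0.2] tz -0.00 0.06125699501413417
t 32.77 yaw 162.3 beta 164.15 f [ 0.6  1.6 -0.6] tz -0.04 0.0627574119625591
t 33.02 yaw 162.2 beta 163.56 f [-0.2  5.6 -2.7] tz 0.03 0.06266748720345625
```

```bash

python3 -m crank '[-0.06,-0.14,0,0.03,0,0,0,0,0,0,0,0]' >/dev/null; python3 chk2.py
```

```text
t 33.27 yaw 160.5 beta 162.18 f [ 0.8  5.8 -2.3] tz 0.00 0.06266531751679387
```

```bash

python3 -m crank '[-0.04,-0.08,0,0.015,0,0,0,0,0,0,0,0]' >/dev/null; python3 chk2.py
python3 -m crank '[0,0.4,0,0,0,0.6,0,0,0,0,-1,0,0,0,-2,0,0,0,-2.5,0]' >/dev/null
python3 -m crank '[0,0,-2,0,0,0,-1,0,0,-2,0,0,0,-3,0,0,0,-3,0,0]' >/dev/null
python3 -m crank '[0,-3,0,0,0,-3,0,0,0,-2,0,0,0,0,0,0,0,0,0,0]'
python3 - <<'E'
from fit import *
s=manip.state();T=tool(s);c=manip.read_camera("wrist");cv2.imwrite("pics/w13.png",c["pixels"])
a=manip.read_camera("scene");cv2.imwrite("pics/scene13.png",a["pixels"])
b=cv2.imread("pics/scene0.png")
d=cv2.absdiff(a["pixels"],b).max(2);d=(cv2.GaussianBlur(d,(0,0),1)>35).astype(np.uint8)
k,l,st,ce=cv2.connectedComponentsWithStats(d);print("changed regions vs start",[list(map(int,st[i])) for i in range(1,k) if st[i,4]>12])
a6=cv2.imread("pics/scene6.png")[215:245,270:330];print("jig front diff since clamp",cv2.absdiff(a["pixels"][215:245,270:330],a6).mean(), cv2.absdiff(a["pixels"][215:245,270:330],a6).max())
E
```

```text
t 33.52 yaw 159.7 beta 161.31 f [ 0.6  6.  -1.8] tz 0.05 0.06266175901420531
time: 34.77
ee_pos: [0.6161, -0.1998, 0.1467]
eef_rot: [[0.938, -0.346, -0.001], [-0.346, -0.938, 0.0], [-0.001, -0.0, -1.0]]
wrist_force: [-0.4, -0.0, 1.0]
gripper_width: 0.008
changed regions vs start [[261, 0, 86, 234, 8026], [257, 169, 14, 8, 56], [489, 225, 23, 16, 209], [317, 288, 53, 29, 710]]
jig front diff since clamp 2.0607407407407408 18
```

```bash
python3 -c "
from plant import manip
print(manip.finish_job(), manip.state()['time'])"
```

```text
the job is handed in; nothing more can be done
the job is handed in; nothing more can be done
```

The rod is clamped against the fixed fence and the fence is locked. I handed the job in at about 35 s, with the arm clear of everything.

- **Placing the rod:** It was set down at about 4 N. The check picture put it within about 1 mm of centre, lying straight and touching neither fence.
- **Closing the fence:** I pushed it until it stopped, finishing at about 8.5 N. The rod and fences had not shifted between then and the end.
- **Locking the knob:** It bit after roughly 127° of free turning, when resistance rose from near 0 to about 6 N. I then turned it about an eighth of a turn more.
    - The contact geometry gives about 45.4° past the bite.
    - The pip on the collar gives about 44°. I measured it before the last 2.4° or so of pushing and added that on; the reading is good to about 3°, and I did not measure it again at the end.
    - An earlier pip reading of about 30° disagreed. I put it down to a sunlit patch on the collar, and a second viewpoint supported that.
- **Rest of the desk:** The only changes in the scene camera since the start were the arm, the knob, the place the rod came from and a small patch at the right edge of the picture. I put that patch down to the arm or its shadow but did not look at it closely. None of the bystander objects appears to have moved.

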